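# Load the reagent tray into the slide stainer

### The job

Load the slide stainer: swing its latch arm clear of the bay mouth, slide the tray of reagent bottles along the bench into the bay until it is fully home against the back stop, then swing the latch arm back fully closed behind the tray. The three bottles must stay standing in the tray all the while, and the carton, tape roll and timer nearby stay where they are.

Things in the scene. Friction and masses are not known exactly. Their poses are not given: they have to be found in the camera images.
- stainer: White bench appliance, 140 mm tall, fixed, its loading bay open to the front. Origin: on the bench, where the tray's origin lies when fully home; x points into the bay, y left, z up; yaw varies. The bay has no floor (the tray slides on the bench). Clear width 128 mm between guide rails 36 mm high, 12 mm thick, which begin at x = -46 mm. Back stop face at x = +50 mm.
- bay_mouth (a point): Middle of the bay's mouth, at bench height, stainer x = -84, y = 0 mm. Here the lane is about 170 mm wide: flared lead-ins, 36 mm high, narrow it to the 128 mm between the rails at x = -46 mm. Pushing the tray takes 3 to 6 N on the bench and up to about 12 N where it rubs on lead-ins and rails; it meets the back stop as a hard stop. Axes as the stainer.
- lintel_edge (a point): Middle of the lower front edge of the housing's lintel, stainer x = +25, y = 0 mm, 116 mm over the bench. The housing (140 mm high, 188 mm wide) runs from here back to x = +160 mm; all in front of it is open above.
- latch_post (a point): Top of the fixed latch post, 42 mm over the bench, on the latch arm's vertical axis, at stainer x = -61, y = +86 mm, outside the left-hand lead-in.
- latch (a joint): Steel latch arm, swings level 42 to 54 mm over the bench about latch_post. 0 = closed: points to stainer -y across the bay, 3 mm before the home tray's front wall, blocking 36 mm of it. Grows (rad) as it swings out toward stainer -x, clockwise from above; lane clear above 1.35; end 2.3. Stays where left; 1 N at the knob moves it. Begins nearly closed. Its 60 mm sweep misses the tray's start.
- latch_knob (a point): Point on the axis of the latch's upright black knob (16 mm diameter, from 42 to 86 mm over the bench), 52 mm from the latch post's axis; this point is 72 mm over the bench.
- tray: Grey tray, 100 mm (x) by 124 mm (y), 0.45 to 0.7 kg loaded, loose on the bench before the bay, off its centre line and skewed. Origin: centre of underside; x toward the bay. Front wall (x = -50 to -46 mm) is a flat push plate 60 mm high; other walls 30 mm. Bottles stand in three cells at x = 27, y = -39, 0, 39 mm, ribs 25 mm high. Home = origin on the stainer's origin, axes parallel, 2 mm side play.
- dropper_1: Small white dropper bottle, 33 mm diameter, 86 mm tall, standing upright in one of the tray's cells (which one varies); origin at the centre of its foot, z up. Its top is 89 mm over the bench.
- dropper_2: Small white dropper bottle, 33 mm diameter, 86 mm tall, standing upright in one of the tray's cells (which one varies); origin at the centre of its foot, z up. Its top is 89 mm over the bench.
- dropper_3: Small white dropper bottle, 33 mm diameter, 86 mm tall, standing upright in one of the tray's cells (which one varies); origin at the centre of its foot, z up. Its top is 89 mm over the bench.
- carton: White carton, 89 x 67 x 75 mm high, standing on the bench left of the work; a bystander. Origin: centre of its underside.
- tape: Roll of white tape lying flat, 74 mm diameter, 46 mm high, right of the work; a bystander. Origin: centre of its underside.
- timer: White bench timer, 62 x 62 x 20 mm, left of the work; a bystander. Origin: centre of its underside.
Not all that is in view belongs to the job. What is shaped like the dropper_3 but orange is not meant.

How it is judged:
On the way, in this order (a step that is already met when the one before it is completed fails the run):
1. the latch arm is swung clear of the bay mouth (value of joint latch above 1.3 rad), for 0.1 s.
2. the tray is fully home in the bay (x of tray in the frame of stainer between -0.006 and 0.006 m and y of tray in the frame of stainer between -0.008 and 0.008 m and angle between the x axis of tray and the x axis of stainer, either way round below 0.08 rad), for 0.2 s.
3. the latch arm is closed behind the tray (all of step 2 and value of joint latch below 0.12 rad), for 0.2 s.
At the end, for the whole second after the job is handed in: The tray is fully home in the bay (within 6 mm of the back stop and 8 mm of the centre line, square within 0.08 rad), the latch arm is closed behind it (within 0.12 rad), and all three bottles stand upright (within 0.12 rad) in the tray's cells, at rest (all of step 3 and linear speed of tray below 0.01 m/s and angle between each of dropper_1, dropper_2, dropper_3's own z axis and vertical below 0.12 rad and z of each of dropper_1, dropper_2, dropper_3 in the frame of tray below 0.01 m and x of each of dropper_1, dropper_2, dropper_3 in the frame of tray above 0.01 m and linear speed of each of dropper_1, dropper_2, dropper_3 below 0.02 m/s); the robot touches nothing.
It fails at once if a bottle is tipped over (angle between any of dropper_1, dropper_2, dropper_3's own z axis and vertical above 0.5 rad).
It fails at once if the carton, tape roll or timer is moved by more than 20 mm (distance of any of carton, tape, timer from where it was at the start of the episode above 0.02 m).
It also fails if it takes over 69 s, if anything falls off the work surface, if the arm or the gripper's body presses on something with over 40 N, if the wrist force passes 120 N, or if a joint passes its speed limit or range.

### The arm

A 6-joint arm with a two-finger parallel gripper is mounted at the origin on a cart in front of the work surface, level with it; the furniture and walls round the work are solid. World frame = base frame: x ahead of the robot, y to its left, z up, the work surface at z = 0. Lengths are in m, angles in rad, forces in N, time in s.
With the tool pointing down it reaches from about 0.35 to 0.85 m from the base axis. Payload 8.1 kg.
Tool frame: the origin (TCP) lies on the centre line of the jaws, within the pads' length; the fingertips stand 19 mm ahead of it and the grasp point (between the pads) is the TCP; z points along the fingers, x is the direction in which the jaws open and shut, and the axes are right-handed (so a half turn about z gives the same grasp; the last joint's range is limited). The gripper opens to 85 mm and grips with 20 to 120 N. Pads are 22 mm wide; open, the fingers measure 114 mm over their backs; the gripper's body (76 mm by 85 mm) begins 54 mm behind the grasp point. The pads swing forward as they close: fully open they stand 13 mm farther back than shut.
Start: joints at [-1.207, 0.13, 1.488, -0, 1.523, -0.085], TCP at [0.26, -0.541, 0.25] pointing down, gripper open.
Joint ranges: [-2.96, 2.96], [-0.89, 2.26], [0.02, 2.5], [-1.34, 4.48], [0, 2.73], [-2.66, 2.66]. Speed limits (rad/s): [2.39, 2.39, 2.79, 3.14, 3.14, 3.14].

### API

Orientations are given as a 3x3 rotation matrix whose columns are the frame's x, y, z axes.
In Python, from station import r gives the robot as it stands. The module is installed in compiled form; this text tells all that it offers.
- The arm moves only by the tool carry_out, never from a script. Its argument "plan" is a list of rows, each a list of 4 numbers: the shift along the tool's x, y, z in mm, then the turn about the tool's z in rad. A call has 1 to 8 rows; each row shifts and turns the pose as measured when the row begins, along the tool's axes as they then stand; what a row does not reach is not made up. A row lasts 1/12 s, in which the tool goes at most 41.7 mm and 7.16 degrees, less where a joint would pass 70% of its speed; a pose out of reach is approached as far as the arm can. A call is refused whole if a number of a shift passes 41.7 or a number of a turn 0.125, either way. A call with a gripper value outside its range is refused whole. "gripper" is the finger opening in mm, from 0 to 85.4, set as the call begins (left out, the last holds). The fingers move at their own pace and stop on an object; the grip force is fixed at half the most. Time passes only in rows, so rows that do not move let the fingers close. It gives the time, the measured TCP pose, the force and the opening at its end, in the units of the state.
- r.read_state(): the state, without advancing time (a new reading comes with each control period).
- r.grab_frame(name): name is "scene" or "top" or "wrist"; returns a dict with "color" (480x640x3 uint8, red, green, blue), "range_z" (480x640 float32, m along the optical axis (not along the pixel's ray), 0 where there is no reading), "intrinsics" (3x3 intrinsics, pixels), "k1" (the pictures are not rectified: a ray, as slopes to the right and down, at radius r is drawn at 1 + k1 r^2 times it, then the intrinsics apply), "R" (3x3) and "t" (3): a world point X has camera coordinates R X + t. Camera axes: x right, y down, z forward; pixel columns grow to the right and rows downward; lengths in m; the calibration is good to about 2 mm. A picture is of the moment at which its call begins.
- r.finish_job(): hands the job in, once; it reports no verdict.
The state is a dict: "time_s": time; "joint_positions": joint angles; "joint_vel": joint speeds; "tau": joint torques, N m; "tool_pos": TCP position; "ee_rot": TCP orientation; "wrist_force": force on the tool from outside, world axes, zero at the start; "moment": the same for the moment, N m; "finger_gap": opening from 0.0 (shut) to 1.0 (fully open).
Only numpy, scipy, OpenCV 4.12 (cv2) and the standard library are available. Lean on these libraries where they do the work, as an engineer would, in place of code of your own. Each camera call takes 0.05 s, during which the arm holds its last target.

## Working session

There is one attempt and no reset: what is moved stays moved. The work goes in short steps, Python scripts to look and compute and a tool call to move; the robot and the scene stay as the last step left them, time stands still between calls to the robot, and variables do not carry over. Pictures are saved under pics/ and viewed, and the job is handed in when it is done.

Besides the shell and the picture viewer there is one more tool, called after "Emit:" as a command line: name --pt "numbers of a row" for each row, then --argument value for the rest. carry_out: Moves the arm, as the interface text tells. Its arguments: {"type":"object","properties":{"plan":{"type":"array","items":{"type":"array","items":{"type":"number"}}},"gripper":{"type":"number"}},"required":["plan"]}

```bash
mkdir -p pics; cat > h.py <<'E'
import numpy as np, cv2
from station import r
def grab(n,save=None):
    f=r.grab_frame(n)
    if save: cv2.imwrite('pics/'+save,f['color'][:,:,::-1])
    np.savez(''+n+'.npz',**{k:np.asarray(v) for k,v in f.items()})
    return f
def pts(f):
    K=f['intrinsics'];k1=float(f['k1']);R=f['R'];t=f['t']
    u,v=np.meshgrid(np.arange(640),np.arange(480))
    s=cv2.undistortPoints(np.stack([u.ravel(),v.ravel()],1).astype(np.float64)[:,None],K,np.array([k1,0,0,0]))[:,0]
    d=np.asarray(f['range_z'],float).ravel()
    c=np.c_[s*d[:,None],d]
    X=(c-t)@R
    X[d==0]=np.nan
    return X.reshape(480,640,3)
def ray(f,uv,z):
    s=cv2.undistortPoints(np.array(uv,float).reshape(-1,1,2),f['intrinsics'],np.array([float(f['k1']),0,0,0]))[:,0]
    R=f['R'];o=-R.T@f['t'];d=np.c_[s,np.ones(len(s))]@R
    return o+d*((z-o[2])/d[:,2])[:,None]
E
python3 - <<'E'
from h import *
print(r.read_state())
for n in ['scene','top','wrist']:
    f=grab(n,n+'0.png'); print(n,f['R'].round(3),f['t'].round(3),-f['R'].T@f['t'],f['k1'],f['intrinsics'][0])
E
```

```text
{'time_s': 0.0, 'joint_positions': array([-1.20736254e+00,  1.31139571e-01,  1.48930186e+00,  4.92865887e-05,
        1.52297619e+00, -8.54252745e-02]), 'joint_vel': array([ 0.00030995, -0.0007379 ,  0.00092661, -0.00027478,  0.00201367,
        0.0009712 ]), 'tau': array([-6.17263186e-05, -5.69409978e+01, -5.00550234e+01, -8.87477739e-06,
        1.52568519e-02, -2.17372428e-05]), 'tool_pos': array([ 0.26020159, -0.54007397,  0.24924489]), 'ee_rot': array([[ 4.33935182e-01, -9.00943891e-01, -6.02734550e-04],
       [-9.00942266e-01, -4.33935552e-01,  1.72326197e-03],
       [-1.81411029e-03, -2.04754963e-04, -9.99998334e-01]]), 'wrist_force': array([ 0.58386251, -0.37330532, -0.51165819]), 'moment': array([ 0.03254696,  0.01674713, -0.01260082]), 'finger_gap': 1.000319793348486}
scene [[-0.648 -0.761 -0.012]
 [-0.476  0.418 -0.774]
 [ 0.594 -0.496 -0.633]] [0.437 0.314 0.881] [-0.09075831  0.63872762  0.80640651] -0.07983774589064004 [593.24938042   0.         321.34344919]
top [[ 0.027 -1.     0.011]
 [-0.981 -0.028 -0.192]
 [ 0.192 -0.005 -0.981]] [0.054 0.591 1.104] [0.36675871 0.07727676 1.19569625] 0.015577999021784323 [558.75282183   0.         327.71101461]
wrist [[ 0.434 -0.901 -0.001]
 [-0.863 -0.416  0.285]
 [-0.257 -0.123 -0.958]] [-0.599 -0.036  0.378] [ 0.32592501 -0.50802396  0.37270695] -0.037900562116829746 [347.12019011   0.         318.30816894]
```

View pics/scene0.png

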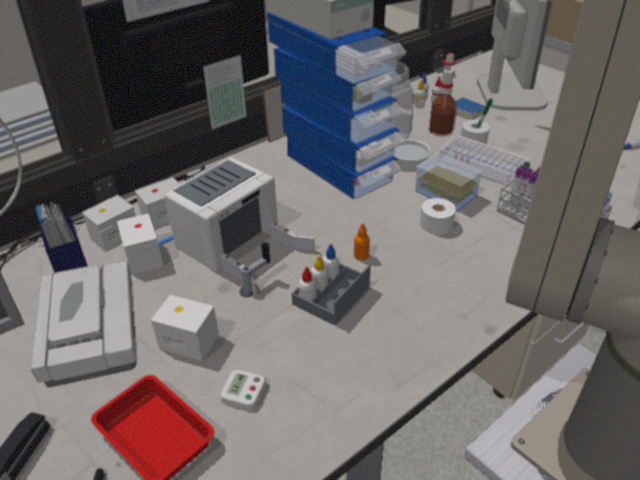

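View pics/top0.png

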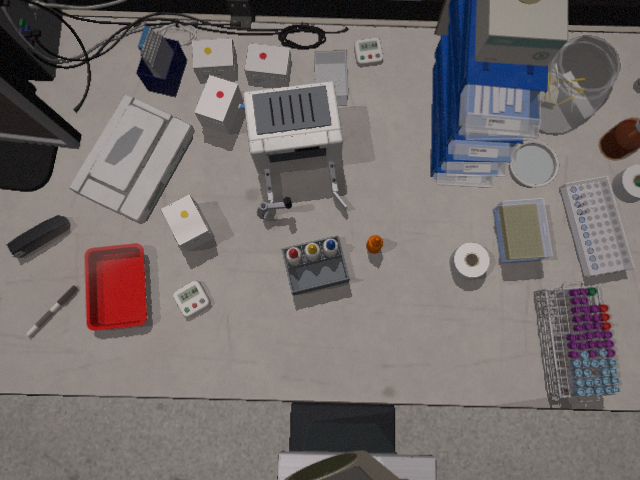

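The top view shows the stainer at about (293,120), the latch post at (265,210) with its knob at (289,203), the tray at (315,265) and the orange decoy at (375,243). Next I'll measure their poses.

```bash
python3 - <<'E'
from h import *
f=dict(np.load('top.npz')); 
c=f['color'][60:310,220:400]
cv2.imwrite('pics/topz.png',cv2.resize(c[:,:,::-1],None,fx=3.3,fy=3.3,interpolation=cv2.INTER_CUBIC)[:, :][:600 if 0 else None][:825])
cv2.imwrite('pics/topz1.png',cv2.resize(f['color'][150:310,230:400,::-1],None,fx=3.7,fy=3.7,interpolation=cv2.INTER_CUBIC))
X=pts(f)
Z=X[...,2]
im=np.clip(np.nan_to_num(Z)/0.15,0,1)*255
im=cv2.applyColorMap(im.astype(np.uint8),cv2.COLORMAP_JET)
cv2.imwrite('pics/topd.png',cv2.resize(im[70:310,230:400],None,fx=2.5,fy=2.5,interpolation=cv2.INTER_NEAREST))
print(np.nanmedian(Z[300:380,180:280]))
# housing top
m=(abs(Z-0.14)<0.008); m[:, :230]=0;m[:,360:]=0;m[:70]=0;m[190:]=0
n,l,s,_=cv2.connectedComponentsWithStats(m.astype(np.uint8)); i=1+np.argmax(s[1:,4]); print(s[i])
P=X[l==i]; print('housing rect',cv2.minAreaRect(P[:,:2].astype(np.float32)*1000), np.median(P[:,2]))
# tray dark grey
hsv=cv2.cvtColor(f['color'],cv2.COLOR_RGB2HSV)
m=(hsv[...,2]<120)&(Z>-0.0)&(Z<0.075); m[:225]=0;m[300:]=0;m[:,:270]=0;m[:,365:]=0
n,l,s,_=cv2.connectedComponentsWithStats(m.astype(np.uint8)); i=1+np.argmax(s[1:,4]);print(s[i])
P=X[l==i]; print('tray rect',cv2.minAreaRect(P[:,:2].astype(np.float32)*1000), np.nanpercentile(P[:,2],[5,50,95]))
m=(Z>.052)&(Z<.07); m[:260]=0;m[300:]=0;m[:,:270]=0;m[:,365:]=0
P=X[m];print('frontwall',len(P),cv2.minAreaRect(P[:,:2].astype(np.float32)*1000),P[:,:3].mean(0))
E
```

```text
-0.001184723321192657
[ 243   81  100   74 5832]
housing rect ((814.79052734375, 149.55406188964844), (136.31520080566406, 187.5476531982422), 9.410161972045898) 0.13999130746062755
[ 282  236   68   64 2297]
tray rect ((523.4614868164062, 92.13438415527344), (131.86305236816406, 129.1744842529297), 14.909570693969727) [0.00059264 0.00660237 0.05971667]
frontwall 144 ((507.8284912109375, 85.30619049072266), (67.00337982177734, 119.38609313964844), 4.440762042999268) [0.48942935 0.08679842 0.05778941]
```

View pics/topz1.png

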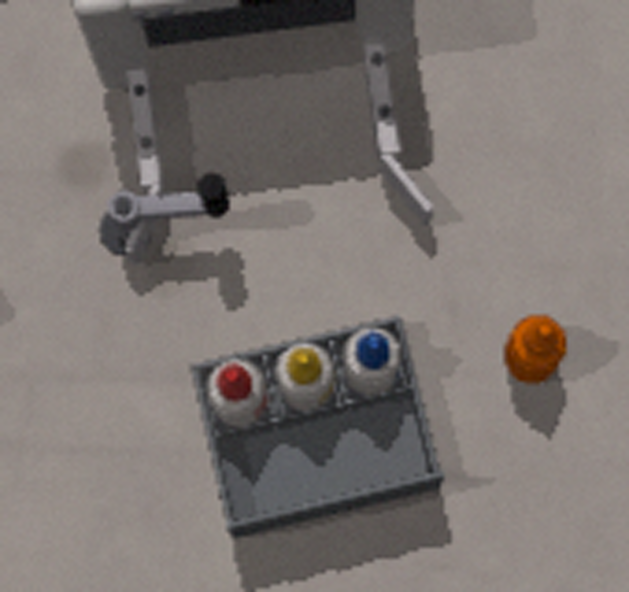

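View pics/topd.png

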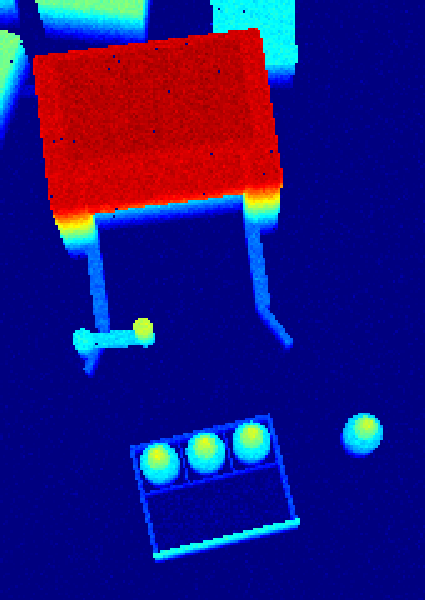

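```bash
python3 - <<'E'
from h import *
f=dict(np.load('top.npz'))
def z1(p): return [(p[0]+.5)/3.7+230-.5,(p[1]+.5)/3.7+150-.5]
yaw=np.radians(9.41);c,s=np.cos(yaw),np.sin(yaw)
O=np.array([814.79-92.5*c,149.55-92.5*s])
Rs=np.array([[c,-s],[s,c]])
def st(P): return ((P[:,:2]*1000-O)@Rs).round(1)
print('origin',O)
def show(n,p,z):
    P=ray(f,[z1(q) for q in p],z); print(n,(P[:,:2]*1000).round(1).tolist(),'st',st(P).tolist()); return P
show('post',[(123,205)],.054); show('knob',[(212,183)],.086)
A=show('front top',[(231,530),(441,482)],.06)
B=show('back top',[(192,367),(401,318)],.03)
for a,b in (A,B):
    d=b-a; print('yaw',np.degrees(np.arctan2(d[0],-d[1])),np.linalg.norm(d))
show('rail tops inner',[(152,75),(160,185),(369,50),(380,150)],.036)
show('bottles',[(235,382),(304,362),(373,348)],.089)
show('orange',[(545,333)],.089)
# second: scene camera check via depth of post/knob
g=dict(np.load('scene.npz'));X=pts(g)
for n,X in(('scene',X),('top',pts(f))):
    Z=X[...,2]; hsv=cv2.cvtColor((g if n=='scene' else f)['color'],cv2.COLOR_RGB2HSV)
    xy=X[...,:2]*1000
    S=((xy-O)@Rs)
    k=(Z>.060)&(Z<.092)&(abs(S[...,0]+61)<30)&(abs(S[...,1]-40)<30)&(hsv[...,2]<90)
    print(n,'knob',k.sum(),np.nanmean(xy[k],0),np.nanmean(S[k],0),Z[k].max() if k.any() else 0)
    h=(abs(Z-.14)<.008)&(abs(S[...,0]-90)<90)&(abs(S[...,1])<120); print(cv2.minAreaRect(xy[h].astype(np.float32)))
    w=(Z>.05)&(Z<.066)&(abs(xy[...,0]-480)<60)&(abs(xy[...,1]-90)<90)&(hsv[...,1]<80)&(hsv[...,2]<140)
    q=xy[w];p=np.polyfit(q[:,1],q[:,0],1);print(n,'wall',w.sum(),np.degrees(-np.arctan(p[0])),q.mean(0),q[:,1].min(),q[:,1].max())
E
```

```text
origin [723.53471322 134.42642121]
post [[651.3, 208.9]] st [[-59.1, 85.3]]
knob [[657.3, 156.6]] st [[-61.7, 32.7]]
front top [[468.3, 140.1], [497.9, 25.4]] st [[-250.9, 47.3], [-240.4, -70.6]]
back top [[563.3, 167.6], [595.3, 48.9]] st [[-152.7, 59.0], [-140.5, -63.4]]
yaw 14.4940071502287 0.11839664329722377
yaw 15.076382656973811 0.12295081328633972
rail tops inner [[734.4, 197.9], [668.3, 190.2], [753.6, 71.6], [693.1, 63.6]] st [[21.1, 60.8], [-45.3, 64.0], [19.4, -66.9], [-41.6, -64.9]]
bottles [[545.8, 139.4], [557.8, 102.4], [566.6, 65.2]] st [[-174.6, 34.0], [-168.7, -4.5], [-166.1, -42.7]]
orange [[577.6, -28.3]] st [[-170.5, -136.7]]
scene knob 116 [651.30400244 160.13078847] [-67.05613192  37.16806758] 0.08983094646406742
((813.5706787109375, 151.56497192382812), (140.8857421875, 192.1596221923828), 10.283890724182129)
scene wall 294 -6.576317298417399 [492.74539138  99.1829342 ] 23.054389580781734 156.10107202081062
top knob 62 [654.12717404 157.01203989] [-64.78085955  33.62970267] 0.09016429432621634
((814.79052734375, 149.55406188964844), (136.31520080566406, 187.5476531982422), 9.410161972045898)
top wall 160 -2.2290748255721264 [493.25920091  91.30329041] 25.10665286546281 149.57277590700247
```

Emit:
carry_out --pt "0 0 0 -0.12" --pt "0 0 0 -0.12" --pt "0 0 0 -0.12" --pt "0 0 0 -0.12" --pt "0 0 0 -0.12" --pt "0 0 0 -0.12" --pt "0 0 0 -0.12" --pt "0 0 0 -0.12" --gripper 0

```text
time_s: 0.82
tool_pos: [0.2595, -0.5384, 0.2456]
ee_rot: [[0.992, -0.128, -0.003], [-0.128, -0.992, 0.008], [-0.004, -0.007, -1.0]]
wrist_force: [0.5, -0.7, 0.3]
finger_gap: 0.002
```

Emit:
carry_out --pt "0 0 0 -0.11" --pt "0 0 0 -0.11" --pt "0 0 0 -0.1" --pt "0 0 0 0"

```text
time_s: 1.15
tool_pos: [0.2592, -0.5375, 0.2437]
ee_rot: [[0.977, 0.213, -0.004], [0.213, -0.977, 0.011], [-0.002, -0.011, -1.0]]
wrist_force: [0.2, 0.3, 0.2]
finger_gap: -0.002
```

```bash
cat >> h.py <<'E'
yaw=np.radians(9.5);O=np.array([723.5,134.4])
Rs=np.array([[np.cos(yaw),-np.sin(yaw)],[np.sin(yaw),np.cos(yaw)]])
def where(tx=None,ty=None,tz=None):
    s=r.read_state(); p=s['tool_pos']*1000; R=s['ee_rot']
    q=(p[:2]-O)@Rs
    print('t',round(s['time_s'],2),'stainer xyz',q.round(1),p[2].round(1),'toolyaw',np.degrees(np.arctan2(R[1,0],R[0,0])).round(2),'F',s['wrist_force'].round(1),'Fst',(s['wrist_force'][:2]@Rs).round(1),'gap',s['finger_gap'].round(3),'q',s['joint_positions'].round(2))
    if tx is not None:
        w=np.r_[O+Rs@[tx,ty],tz]; print('tool delta',(R.T@(w-p)).round(1),'turn to 9.5:',(np.arctan2(R[1,0],R[0,0])-yaw).round(3))
E
python3 -c "
from h import *
where(-30,33,250)"
```

```text
Traceback (most recent call last):
  File "h.py", line 26, in where
    print('t',round(s['time_s'],2),'stainer xyz',q.round(1),p[2].round(1),'toolyaw',np.degrees(np.arctan2(R[1,0],R[0,0])).round(2),'F',s['wrist_force'].round(1),'Fst',(s['wrist_force'][:2]@Rs).round(1),'gap',s['finger_gap'].round(3),'q',s['joint_positions'].round(2))
                                                                                                                                                                                                                ^^^^^^^^^^^^^^^^^^^^^
AttributeError: 'float' object has no attribute 'round'
```

```bash
sed -i "s/s\['finger_gap'\].round(3)/round(s['finger_gap'],3)/" h.py
python3 -c "
from h import *
where(-30,33,250)"
```

```text
t 1.15 stainer xyz [-568.9 -586.1] 243.7 toolyaw 12.32 F [0.2 0.3 0.2] Fst [0.3 0.2] gap -0.002 q [-1.21  0.14  1.5  -0.    1.52 -1.42]
tool delta [ 568.7 -591.8   -0.6] turn to 9.5: 0.049
```

Emit:
carry_out --pt "0 0 0 0.05" --pt "28 -29 -1 0" --pt "28 -29 -1 0" --pt "28 -29 -1 0" --pt "28 -29 -1 0" --pt "28 -29 -1 0" --pt "28 -29 -1 0" --pt "28 -29 -1 0"

```text
time_s: 1.82
tool_pos: [0.4224, -0.3052, 0.2488]
ee_rot: [[0.993, 0.118, -0.008], [0.118, -0.993, 0.013], [-0.006, -0.014, -1.0]]
wrist_force: [0.9, -1.1, -0.3]
finger_gap: -0.003
```

Emit:
carry_out --pt "28 -29 -1 0" --pt "28 -29 -1 0" --pt "28 -29 -1 0" --pt "28 -29 -1 0" --pt "28 -29 -1 0" --pt "28 -29 -1 0" --pt "28 -29 -1 0" --pt "0 0 0 0"

```text
time_s: 2.48
tool_pos: [0.6014, -0.0665, 0.2569]
ee_rot: [[0.996, 0.091, -0.007], [0.091, -0.996, 0.015], [-0.005, -0.016, -1.0]]
wrist_force: [1.1, -0.6, -0.4]
finger_gap: 0.001
```

```bash
python3 -c "
from h import *
where(-30,33,250)"
```

```text
t 2.48 stainer xyz [-153.6 -178. ] 256.9 toolyaw 5.21 F [ 1.1 -0.6 -0.4] Fst [ 1.  -0.8] gap 0.001 q [-0.2   0.15  1.46  0.01  1.55 -0.29]
tool delta [ 107.5 -219.5    9.7] turn to 9.5: -0.075
```

Emit:
carry_out --pt "18 -35 0 -0.02" --pt "18 -35 0 -0.02" --pt "18 -35 0 -0.02" --pt "18 -35 0 -0.02" --pt "18 -35 0 0" --pt "10 -30 0 0" --pt "0 0 0 0"

```text
time_s: 3.07
tool_pos: [0.6749, 0.1566, 0.2556]
ee_rot: [[0.989, 0.147, -0.011], [0.147, -0.989, 0.014], [-0.009, -0.016, -1.0]]
wrist_force: [1.1, -0.4, -0.1]
finger_gap: 0.0
```

```bash
python3 -c "
from h import *
where(-30,33,80)
grab('top','top1.png')"
```

```text
t 3.07 stainer xyz [-44.2  29.9] 255.6 toolyaw 8.47 F [ 1.1 -0.4 -0.1] Fst [ 1.  -0.5] gap 0.0 q [ 0.15  0.39  1.18  0.02  1.59 -0.  ]
tool delta [ 15.7  -0.6 175.5] turn to 9.5: -0.018
```

Emit:
carry_out --pt "16 -1 0 -0.018" --pt "0 0 40 0" --pt "0 0 40 0" --pt "0 0 40 0" --pt "0 0 30 0" --pt "0 0 0 0"

```text
time_s: 3.62
tool_pos: [0.6924, 0.1557, 0.1045]
ee_rot: [[0.989, 0.149, -0.002], [0.149, -0.989, 0.011], [-0.001, -0.012, -1.0]]
wrist_force: [-1.9, 0.7, -2.4]
finger_gap: 0.0
```

```bash
python3 -c "
from h import *
where(-30,33,80)
f=grab('wrist','w1.png');grab('scene','s1.png')"
```

```text
t 3.62 stainer xyz [-27.2  26.1] 104.5 toolyaw 8.54 F [-1.9  0.7 -2.4] Fst [-1.7  1. ] gap 0.0 q [ 0.14  0.52  1.28  0.01  1.34 -0.01]
tool delta [-2.9 -6.5 24.6] turn to 9.5: -0.017
```

View pics/w1.png

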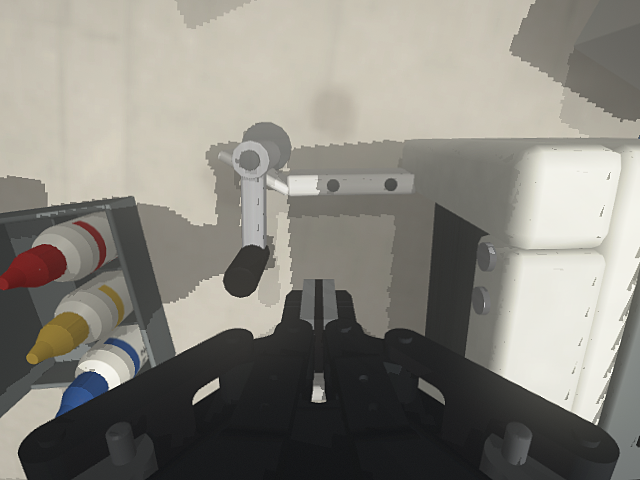

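View pics/s1.png

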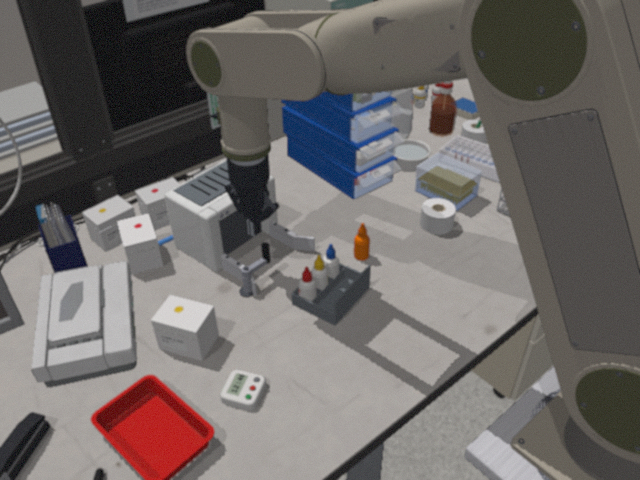

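Wrist view: knob at (245,270), the closed fingers at (320,290) on its bay side, and the tray with its three bottles at lower left. The fingers are where I want them, so I'll lower them and swing the latch.

Emit:
carry_out --pt "-8 -7 0 -0.017" --pt "0 0 14 0" --pt "0 0 8 0" --pt "0 0 0 0"

```text
time_s: 4.05
tool_pos: [0.6934, 0.1608, 0.1007]
ee_rot: [[0.987, 0.161, 0.021], [0.161, -0.987, 0.014], [0.023, -0.011, -1.0]]
wrist_force: [0.3, -0.3, 0.5]
finger_gap: 0.002
```

```bash
python3 -c "
from h import *
where(-34,33,80)"
```

```text
t 4.05 stainer xyz [-25.3  31. ] 100.7 toolyaw 9.25 F [ 0.3 -0.3  0.5] Fst [ 0.2 -0.3] gap 0.002 q [ 0.15  0.51  1.31  0.01  1.3  -0.01]
tool delta [-9.2 -1.7 20.5] turn to 9.5: -0.004
```

```bash
python3 -c "
from h import *
s=r.read_state();print(s['tau'].round(1),s['moment'].round(2),s['joint_vel'].round(3))
f=grab('scene');cv2.imwrite('pics/s2.png',cv2.resize(f['color'][80:330,120:440,::-1],None,fx=2.4,fy=2.4))
grab('wrist','w2.png')"
```

```text
[  0.1 -74.7 -48.8   0.1  -0.5  -0. ] [ 0.01 -0.01  0.02] [-0.01  -0.021 -0.022 -0.005  0.012  0.007]
```

View pics/s2.png

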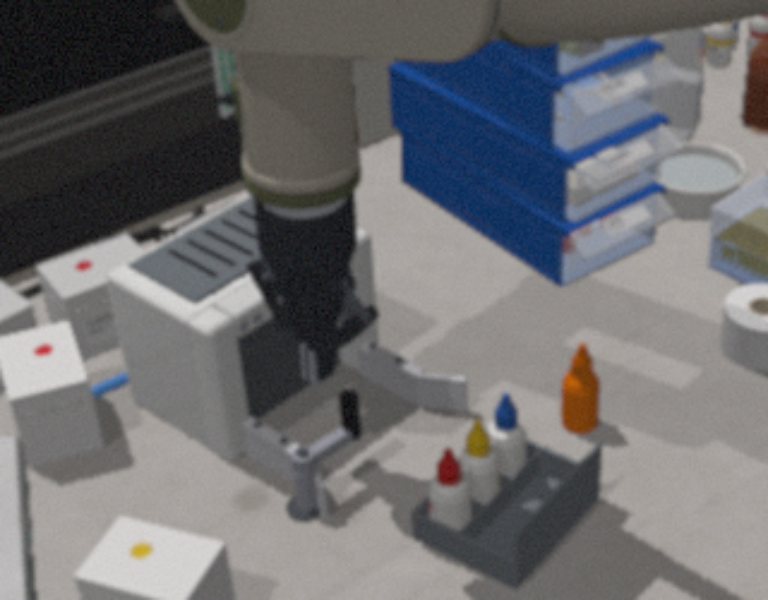

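View pics/w2.png

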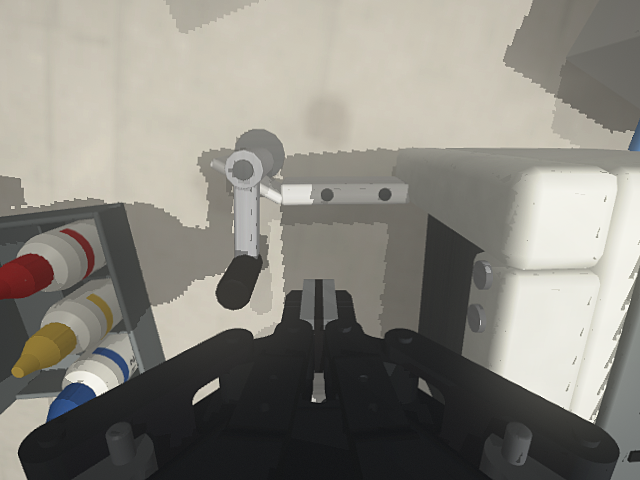

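Emit:
carry_out --pt "-7 0 -2 0" --pt "-7 0 -2 0" --pt "0 0 0 0"

```text
time_s: 4.4
tool_pos: [0.6803, 0.158, 0.1076]
ee_rot: [[0.987, 0.16, 0.024], [0.16, -0.987, 0.015], [0.026, -0.011, -1.0]]
wrist_force: [0.2, 0.1, 0.3]
finger_gap: -0.001
```

```bash
python3 -c "
from h import *
where(-34,33,80);s=r.read_state();print(s['ee_rot'].round(3))"
```

```text
t 4.4 stainer xyz [-38.7  30.5] 107.6 toolyaw 9.21 F [0.2 0.1 0.3] Fst [0.2 0.1] gap -0.001 q [ 0.15  0.47  1.35  0.01  1.3  -0.01]
tool delta [ 4.  -2.3 27.7] turn to 9.5: -0.005
[[ 0.987  0.16   0.024]
 [ 0.16  -0.987  0.015]
 [ 0.026 -0.011 -1.   ]]
```

Emit:
carry_out --pt "0 -2 14 0" --pt "0 0 12 0" --pt "0 0 0 0"

```text
time_s: 4.65
tool_pos: [0.6812, 0.1606, 0.0816]
ee_rot: [[0.987, 0.16, 0.028], [0.16, -0.987, 0.015], [0.03, -0.011, -0.999]]
wrist_force: [-0.1, 0.1, -0.8]
finger_gap: 0.002
```

```bash
python3 -c "
from h import *
where(-34,33,80);s=r.read_state();print(s['ee_rot'].round(3))
grab('wrist','w3.png')"
```

```text
t 4.65 stainer xyz [-37.4  32.8] 81.6 toolyaw 9.19 F [-0.1  0.1 -0.8] Fst [-0.   0.1] gap 0.002 q [ 0.15  0.49  1.37  0.01  1.25 -0.01]
tool delta [ 3.4 -0.2  1.7] turn to 9.5: -0.005
[[ 0.987  0.16   0.028]
 [ 0.16  -0.987  0.015]
 [ 0.03  -0.011 -0.999]]
```

View pics/w3.png

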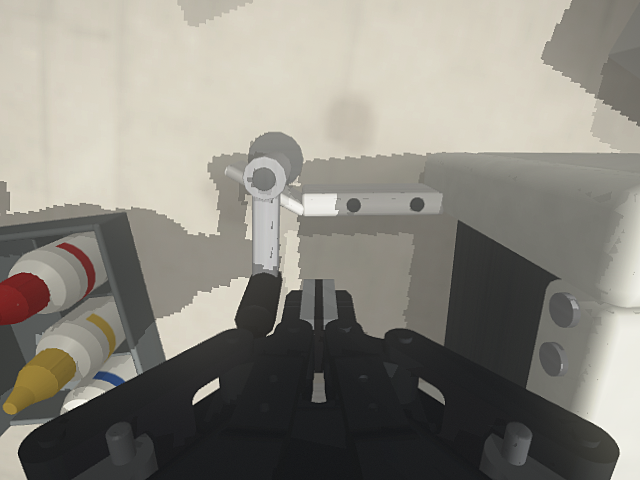

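Emit:
carry_out --pt "-9 0 0 0" --pt "-9 1 0 0" --pt "-9 1 0 0" --pt "-9 0 0 0" --pt "-9 -2 0 0" --pt "-9 -4 0 0" --pt "0 0 0 0"

```text
time_s: 5.28
tool_pos: [0.6275, 0.1564, 0.0786]
ee_rot: [[0.987, 0.16, 0.03], [0.16, -0.987, 0.016], [0.032, -0.011, -0.999]]
wrist_force: [-0.9, -0.2, 0.5]
finger_gap: -0.001
```

```bash
python3 -c "
from h import *
where(-95,42,80)
grab('wrist','w4.png')"
```

```text
t 5.28 stainer xyz [-91.1  37.5] 78.6 toolyaw 9.19 F [-0.9 -0.2  0.5] Fst [-0.9 -0. ] gap -0.001 q [ 0.16  0.36  1.54  0.01  1.21 -0.01]
tool delta [-3.9 -4.5 -1.5] turn to 9.5: -0.005
```

View pics/w4.png

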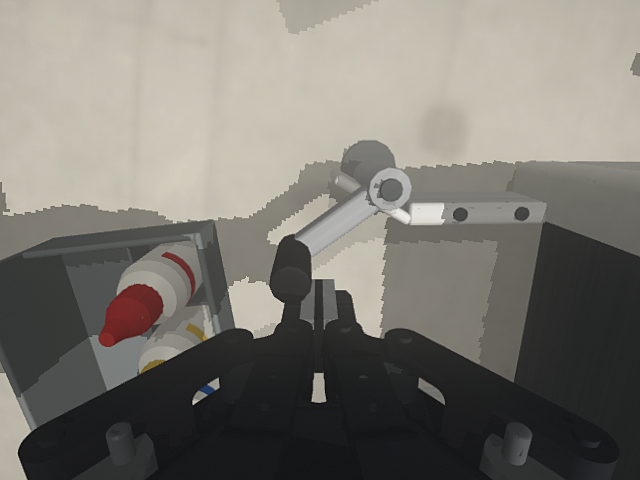

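The latch is following and now stands at about 0.9 rad, with the knob at (290,270). I'll keep going round the arc.

Emit:
carry_out --pt "-7 -7 -1 0" --pt "-7 -9 0 0" --pt "-5 -10 0 0" --pt "-4 -10 0 0" --pt "-2 -10 0 0" --pt "-2 -10 0 0" --pt "0 -6 0 0" --pt "0 0 0 0"

```text
time_s: 6.0
tool_pos: [0.5896, 0.2188, 0.0798]
ee_rot: [[0.987, 0.16, 0.033], [0.16, -0.987, 0.015], [0.035, -0.01, -0.999]]
wrist_force: [1.1, -1.2, -0.5]
finger_gap: 0.001
```

```bash
python3 -c "
from h import *
where(-117,88,80)
grab('wrist','w5.png')"
```

```text
t 6.0 stainer xyz [-118.2  105.4] 79.8 toolyaw 9.19 F [ 1.1 -1.2 -0.5] Fst [ 0.9 -1.4] gap 0.001 q [0.27 0.31 1.6  0.01 1.19 0.11]
tool delta [ 1.3 17.4 -0.3] turn to 9.5: -0.005
```

View pics/w5.png

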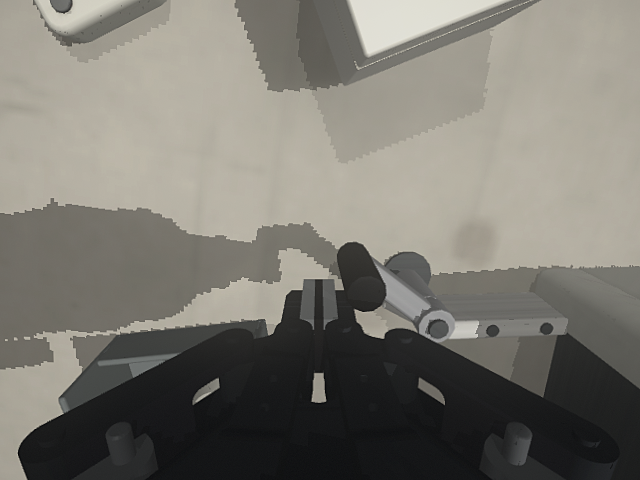

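The latch arm now points out past 2 rad, knob at (360,270). I'll lift and check the tray.

Emit:
carry_out --pt "-2 8 -40 0" --pt "-20 20 -40 0" --pt "-36 15 -40 0" --pt "-36 15 0 0" --pt "-36 10 0 0" --pt "0 0 0 0" --gripper 32

```text
time_s: 6.55
tool_pos: [0.4722, 0.1332, 0.1839]
ee_rot: [[0.986, 0.164, 0.024], [0.163, -0.986, 0.014], [0.026, -0.01, -1.0]]
wrist_force: [-0.0, -0.1, -1.4]
finger_gap: 0.375
```

```bash
python3 -c "
from h import *
where(-244,-10,120)
grab('wrist','w6.png')
grab('scene','s6.png');grab('top','t6.png')"
```

```text
t 6.55 stainer xyz [-248.    40.2] 183.9 toolyaw 9.4 F [-0.  -0.1 -1.4] Fst [-0.  -0.1] gap 0.375 q [ 0.16 -0.15  1.89  0.01  1.38 -0.  ]
tool delta [ 2.4 50.9 63.5] turn to 9.5: -0.002
```

View pics/w6.png

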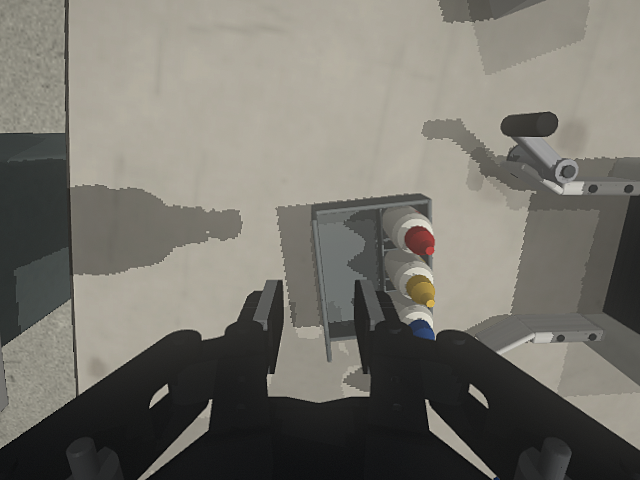

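View pics/s6.png

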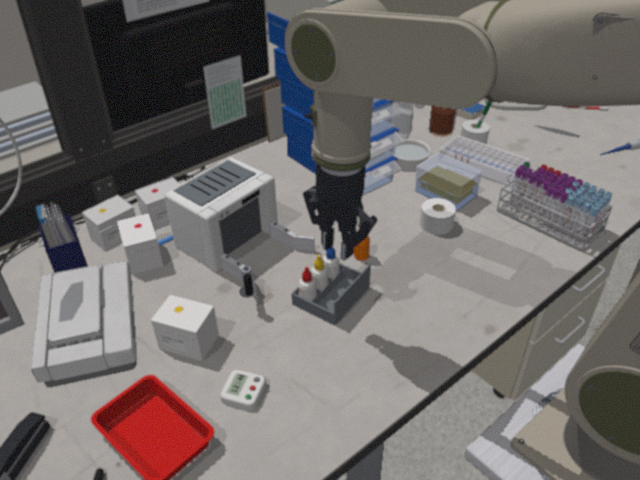

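The tray hasn't moved and the latch is swung well out, with the post beside the left lead-in. I'll line up over the push plate.

Emit:
carry_out --pt "2 25 10 -0.045" --pt "0 24 20 -0.045" --pt "0 0 20 0" --pt "0 0 0 0"

```text
time_s: 7.03
tool_pos: [0.4973, 0.0889, 0.1366]
ee_rot: [[0.965, 0.259, 0.037], [0.258, -0.966, 0.018], [0.04, -0.008, -0.999]]
wrist_force: [-0.9, 0.4, -1.0]
finger_gap: 0.373
```

```bash
python3 -c "
from h import *
where(-243.7,-11.1,50)
grab('wrist','w7.png')"
```

```text
t 7.03 stainer xyz [-230.6   -7.5] 136.6 toolyaw 14.98 F [-0.9  0.4 -1. ] Fst [-0.8  0.5] gap 0.373 q [ 0.06 -0.08  1.91  0.02  1.27 -0.2 ]
tool delta [-16.9   3.   86. ] turn to 9.5: 0.096
```

View pics/w7.png

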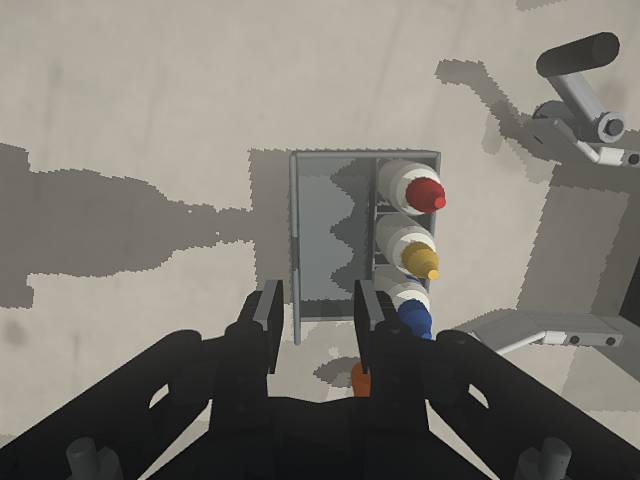

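Emit:
carry_out --pt "-9 2 0 0" --pt "-8 1 20 0" --pt "0 0 20 0" --pt "0 0 0 0"

```text
time_s: 7.42
tool_pos: [0.4873, 0.084, 0.1019]
ee_rot: [[0.964, 0.26, 0.044], [0.26, -0.965, 0.019], [0.047, -0.007, -0.999]]
wrist_force: [-0.7, -0.6, -0.7]
finger_gap: 0.37
```

```bash
python3 -c "
from h import *
where(-243.7,-11.1,50)
grab('wrist','w8.png')"
```

```text
t 7.42 stainer xyz [-241.3  -10.8] 101.9 toolyaw 15.08 F [-0.7 -0.6 -0.7] Fst [-0.7 -0.5] gap 0.37 q [ 0.06 -0.07  1.98  0.02  1.19 -0.21]
tool delta [-4.8  0.4 51.7] turn to 9.5: 0.097
```

View pics/w8.png

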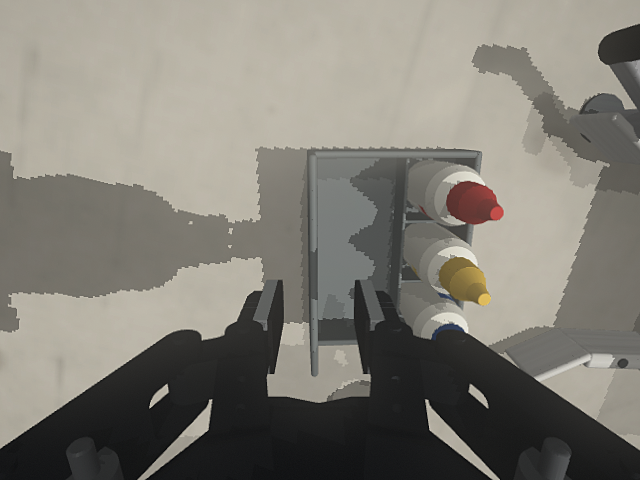

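Before closing I want to reduce the tool's slow pitch drift, now 2.7°. I'll test whether fast-up, slow-down moves undo it.

Emit:
carry_out --pt "0 0 -40 0" --pt "0 0 -40 0" --pt "0 0 0 0"

```text
time_s: 7.72
tool_pos: [0.4828, 0.0835, 0.1882]
ee_rot: [[0.964, 0.262, 0.041], [0.262, -0.965, 0.019], [0.045, -0.007, -0.999]]
wrist_force: [1.4, -0.2, -0.0]
finger_gap: 0.373
```

Emit:
carry_out --pt "0 0 0 0" --pt "0 0 0 0" --pt "0 0 0 0" --pt "0 0 0 0"

```text
time_s: 8.05
tool_pos: [0.4861, 0.0846, 0.1962]
ee_rot: [[0.963, 0.264, 0.053], [0.263, -0.965, 0.02], [0.056, -0.005, -0.998]]
wrist_force: [-0.8, -0.9, -0.1]
finger_gap: 0.376
```

Emit:
carry_out --pt "0 0 10 0" --pt "0 0 10 0" --pt "0 0 10 0" --pt "0 0 10 0" --pt "0 0 10 0" --pt "0 0 10 0" --pt "0 0 10 0" --pt "0 0 0 0"

```text
time_s: 8.72
tool_pos: [0.4856, 0.0859, 0.1128]
ee_rot: [[0.964, 0.263, 0.042], [0.263, -0.965, 0.019], [0.046, -0.007, -0.999]]
wrist_force: [-1.0, -0.1, -0.6]
finger_gap: 0.376
```

```bash
python3 -c "
from h import *
where(-243.7,-11.1,50)
"
```

```text
t 8.72 stainer xyz [-242.6   -8.5] 112.8 toolyaw 15.26 F [-1.  -0.1 -0.6] Fst [-1.   0.1] gap 0.376 q [ 0.06 -0.09  1.97  0.02  1.22 -0.21]
tool delta [-4.2  2.9 62.6] turn to 9.5: 0.1
```

Emit:
carry_out --pt "0 0 10 0" --pt "0 0 5 0" --pt "0 0 2 0" --pt "0 0 0 0"

```text
time_s: 9.05
tool_pos: [0.486, 0.0863, 0.0931]
ee_rot: [[0.964, 0.263, 0.041], [0.263, -0.965, 0.019], [0.044, -0.008, -0.999]]
wrist_force: [-0.0, -0.1, 0.5]
finger_gap: 0.376
```

Emit:
carry_out --pt "0 0 -10 0" --pt "0 0 -20 0" --pt "0 0 -30 0" --pt "0 0 -30 0" --pt "0 0 -20 0" --pt "0 0 -10 0" --pt "0 0 -5 0" --pt "0 0 -2 0"

```text
time_s: 9.72
tool_pos: [0.4808, 0.0837, 0.2321]
ee_rot: [[0.964, 0.264, 0.045], [0.263, -0.965, 0.019], [0.048, -0.007, -0.999]]
wrist_force: [0.4, -0.6, -0.0]
finger_gap: 0.38
```

Emit:
carry_out --pt "0 0 10 0" --pt "0 0 10 0" --pt "0 0 10 0" --pt "0 0 10 0" --pt "0 0 10 0" --pt "0 0 10 0" --pt "0 0 10 0" --pt "0 0 10 0"

```text
time_s: 10.38
tool_pos: [0.481, 0.0852, 0.1382]
ee_rot: [[0.964, 0.263, 0.036], [0.263, -0.965, 0.019], [0.04, -0.008, -0.999]]
wrist_force: [-0.0, 0.4, -1.1]
finger_gap: 0.37
```

Slow descents reduce the tilt and tapered ascents barely add any, so I'll run a few cycles.

Emit:
carry_out --pt "0 0 -10 0" --pt "0 0 -20 0" --pt "0 0 -30 0" --pt "0 0 -30 0" --pt "0 0 -20 0" --pt "0 0 -10 0" --pt "0 0 -5 0" --pt "0 0 -2 0"

```text
time_s: 11.05
tool_pos: [0.4732, 0.0826, 0.2674]
ee_rot: [[0.964, 0.263, 0.026], [0.263, -0.965, 0.018], [0.03, -0.01, -1.0]]
wrist_force: [0.3, -0.1, 0.3]
finger_gap: 0.374
```

Emit:
carry_out --pt "0 0 16 0" --pt "0 0 16 0" --pt "0 0 16 0" --pt "0 0 16 0" --pt "0 0 16 0" --pt "0 0 16 0" --pt "0 0 16 0" --pt "0 0 16 0"

```text
time_s: 11.72
tool_pos: [0.4764, 0.0849, 0.1323]
ee_rot: [[0.964, 0.263, 0.027], [0.263, -0.965, 0.018], [0.031, -0.01, -0.999]]
wrist_force: [0.4, -0.4, 0.1]
finger_gap: 0.378
```

Emit:
carry_out --pt "0 0 -10 0" --pt "0 0 -20 0" --pt "0 0 -30 0" --pt "0 0 -30 0" --pt "0 0 -20 0" --pt "0 0 -10 0" --pt "0 0 -5 0" --pt "0 0 -2 0"

```text
time_s: 12.38
tool_pos: [0.4657, 0.0821, 0.2583]
ee_rot: [[0.965, 0.263, 0.005], [0.263, -0.965, 0.017], [0.009, -0.015, -1.0]]
wrist_force: [-0.1, 0.3, -0.3]
finger_gap: 0.377
```

Emit:
carry_out --pt "0 0 16 0" --pt "0 0 16 0" --pt "0 0 16 0" --pt "0 0 16 0" --pt "0 0 16 0" --pt "0 0 16 0" --pt "0 0 16 0" --pt "0 0 16 0"

```text
time_s: 13.05
tool_pos: [0.4651, 0.0843, 0.1232]
ee_rot: [[0.965, 0.263, 0.004], [0.263, -0.965, 0.016], [0.008, -0.015, -1.0]]
wrist_force: [0.2, 0.6, 0.8]
finger_gap: 0.377
```

```bash
python3 -c "
from h import *
where(-243.7,-11.1,50)
"
```

```text
t 13.05 stainer xyz [-263.1   -6.8] 123.2 toolyaw 15.26 F [0.2 0.6 0.8] Fst [0.3 0.5] gap 0.377 q [ 0.06 -0.13  1.98  0.02  1.28 -0.21]
tool delta [18.3  7.3 73.3] turn to 9.5: 0.101
```

Tilt is down to 0.5°. Next I'll move over the plate and descend.

Emit:
carry_out --pt "5 2 0 0" --pt "5 2 0 0" --pt "5 2 0 0" --pt "3 1 0 0" --pt "0 0 0 0"

```text
time_s: 13.47
tool_pos: [0.482, 0.0818, 0.1179]
ee_rot: [[0.965, 0.263, -0.007], [0.263, -0.965, 0.016], [-0.002, -0.017, -1.0]]
wrist_force: [0.0, -0.0, -0.6]
finger_gap: 0.372
```

```bash
python3 -c "
from h import *
where(-243.7,-11.1,50)
grab('wrist','w9.png');print(r.read_state()['ee_rot'].round(3))
"
```

```text
t 13.47 stainer xyz [-246.9  -12. ] 117.9 toolyaw 15.27 F [ 0.  -0.  -0.6] Fst [ 0. -0.] gap 0.372 q [ 0.05 -0.06  1.93  0.02  1.28 -0.22]
tool delta [ 3.4  0.5 67.8] turn to 9.5: 0.101
[[ 0.965  0.263 -0.006]
 [ 0.263 -0.965  0.016]
 [-0.002 -0.017 -1.   ]]
```

View pics/w9.png

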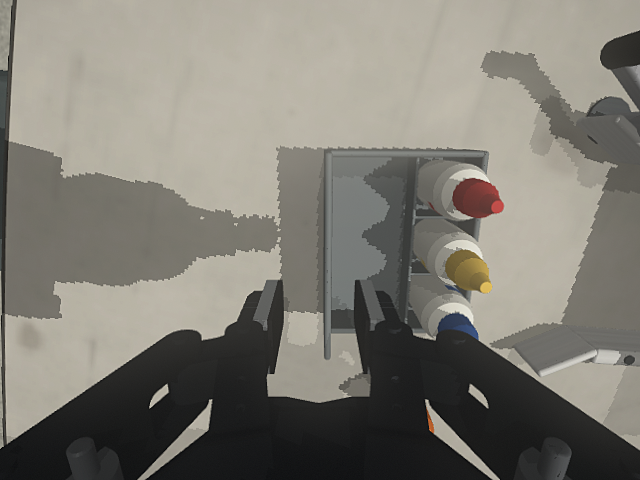

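Emit:
carry_out --pt "2 0 12 0" --pt "1 0 12 0" --pt "0 0 12 0" --pt "0 0 10 0" --pt "0 0 8 0" --pt "0 0 4 0" --pt "0 0 2 0"

```text
time_s: 14.1
tool_pos: [0.4863, 0.0839, 0.054]
ee_rot: [[0.965, 0.263, -0.002], [0.263, -0.965, 0.016], [0.002, -0.016, -1.0]]
wrist_force: [-0.1, 0.2, 0.5]
finger_gap: 0.378
```

```bash
python3 -c "
from h import *
where(-243.7,-11.1,50)
grab('wrist','w10.png');print(r.read_state()['ee_rot'].round(3))
"
```

```text
t 14.1 stainer xyz [-242.2  -10.7] 54.0 toolyaw 15.26 F [-0.1  0.2  0.5] Fst [-0.1  0.2] gap 0.378 q [ 0.06  0.04  1.96  0.02  1.14 -0.22]
tool delta [-1.5  0.4  4. ] turn to 9.5: 0.101
[[ 0.965  0.263 -0.003]
 [ 0.263 -0.965  0.016]
 [ 0.001 -0.016 -1.   ]]
```

View pics/w10.png

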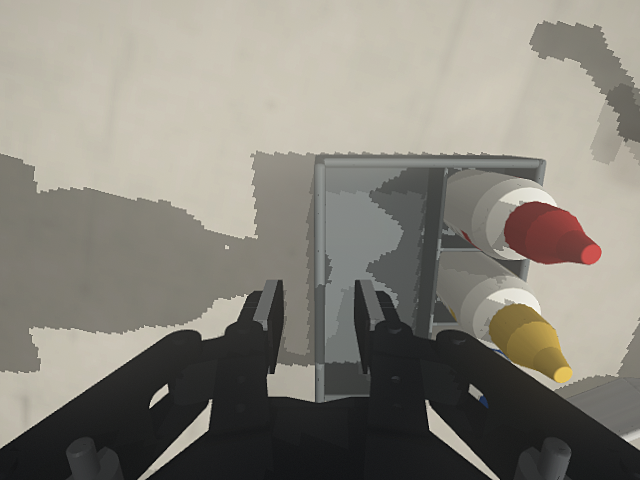

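The plate at column 320 runs straight and centred between the jaws, so I'll lower slightly and close.

Emit:
carry_out --pt "0 0 3 0" --pt "0 0 1 0" --pt "0 0 0 0" --gripper 14

```text
time_s: 14.4
tool_pos: [0.4863, 0.084, 0.0497]
ee_rot: [[0.965, 0.263, -0.002], [0.263, -0.965, 0.016], [0.002, -0.016, -1.0]]
wrist_force: [-1.0, 0.4, -0.5]
finger_gap: 0.17
```

Emit:
carry_out --pt "0 0 0 0" --pt "0 0 0 0" --pt "0 0 0 0" --pt "0 0 0 0" --gripper 0

```text
time_s: 14.73
tool_pos: [0.4866, 0.084, 0.0501]
ee_rot: [[0.965, 0.263, -0.001], [0.263, -0.965, 0.016], [0.003, -0.016, -1.0]]
wrist_force: [1.3, 0.4, -2.3]
finger_gap: 0.034
```

```bash
python3 -c "
from h import *
where(-243.7,-11.1,50)
grab('wrist','w11.png');print(r.read_state()['ee_rot'].round(3))
"
```

```text
t 14.73 stainer xyz [-242.   -10.6] 50.1 toolyaw 15.27 F [ 1.3  0.4 -2.3] Fst [1.3 0.2] gap 0.034 q [ 0.06  0.04  1.97  0.02  1.13 -0.22]
tool delta [-1.7  0.4  0.1] turn to 9.5: 0.101
[[ 0.965  0.263 -0.001]
 [ 0.263 -0.965  0.016]
 [ 0.003 -0.016 -1.   ]]
```

View pics/w11.png

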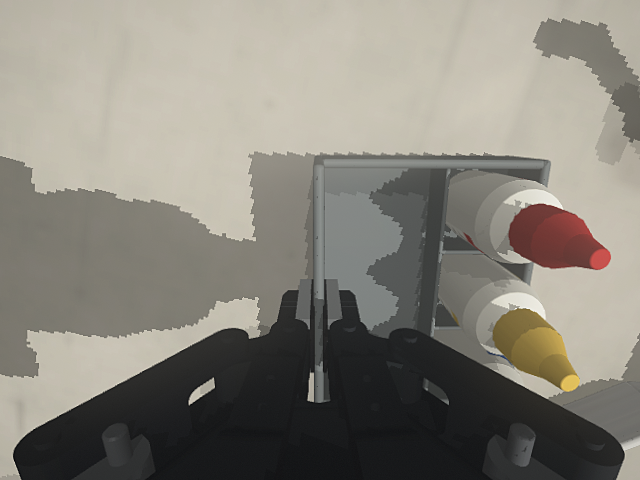

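The plate is held (gap 3 to 4 mm). I'll drag it forward while squaring it and centring it on the lane.

Emit:
carry_out --pt "3 -1 0 0.013" --pt "5 -1.5 0 0.013" --pt "5 -1.5 0 0.013" --pt "5 -1.5 0 0.013" --pt "5 -1.5 0 0.013" --pt "5 -1.5 0 0.013" --pt "4 -1 0 0.013" --pt "2 0 0 0"

```text
time_s: 15.45
tool_pos: [0.5122, 0.0996, 0.0509]
ee_rot: [[0.986, 0.169, -0.017], [0.169, -0.986, 0.012], [-0.015, -0.015, -1.0]]
wrist_force: [-6.2, -1.2, 4.7]
finger_gap: 0.034
```

```bash
python3 -c "
from h import *
where(-190,0,50)
grab('wrist','w12.png');print(r.read_state()['ee_rot'].round(3))
"
```

```text
t 15.45 stainer xyz [-214.1    0.5] 50.9 toolyaw 9.72 F [-6.2 -1.2  4.7] Fst [-6.3 -0.1] gap 0.034 q [ 0.08  0.13  1.87  0.01  1.16 -0.09]
tool delta [24.1  0.6  0.6] turn to 9.5: 0.004
[[ 0.985  0.169 -0.017]
 [ 0.169 -0.985  0.012]
 [-0.014 -0.015 -1.   ]]
```

Emit:
carry_out --pt "5 0 0 0.004" --pt "6 0 0 0" --pt "6 0 0 0" --pt "6 0 0 0" --pt "5 0 0 0" --pt "3 0 0 0" --pt "1 0 0 0"

```text
time_s: 16.08
tool_pos: [0.54, 0.1046, 0.0522]
ee_rot: [[0.986, 0.165, -0.029], [0.165, -0.986, 0.01], [-0.027, -0.015, -1.0]]
wrist_force: [-6.2, -2.1, 4.6]
finger_gap: 0.033
```

```bash
python3 -c "
from h import *
where(-48,0,50)
grab('wrist','w13.png');print(r.read_state()['ee_rot'].round(3))
f=grab('top');cv2.imwrite('pics/t13.png',cv2.resize(f['color'][100:310,200:400,::-1],None,fx=2.8,fy=2.8,interpolation=cv2.INTER_CUBIC))
"
```

```text
t 16.08 stainer xyz [-185.9    0.9] 52.2 toolyaw 9.52 F [-6.2 -2.1  4.6] Fst [-6.4 -1. ] gap 0.033 q [ 0.09  0.21  1.78  0.01  1.18 -0.08]
tool delta [137.9   1.   -1.5] turn to 9.5: 0.0
[[ 0.986  0.165 -0.029]
 [ 0.165 -0.986  0.01 ]
 [-0.027 -0.015 -1.   ]]
```

View pics/w13.png

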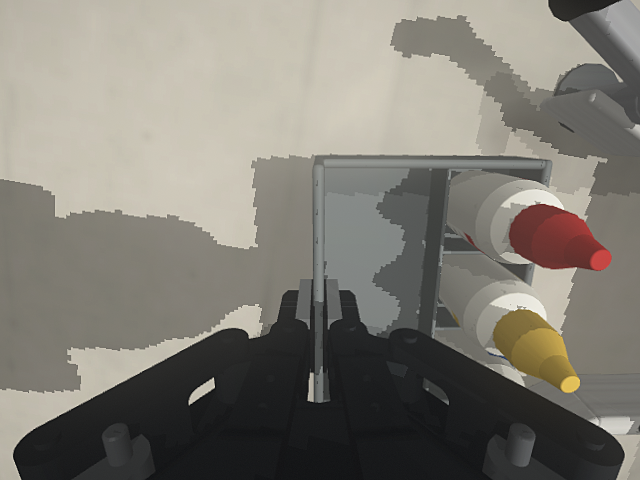

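View pics/t13.png

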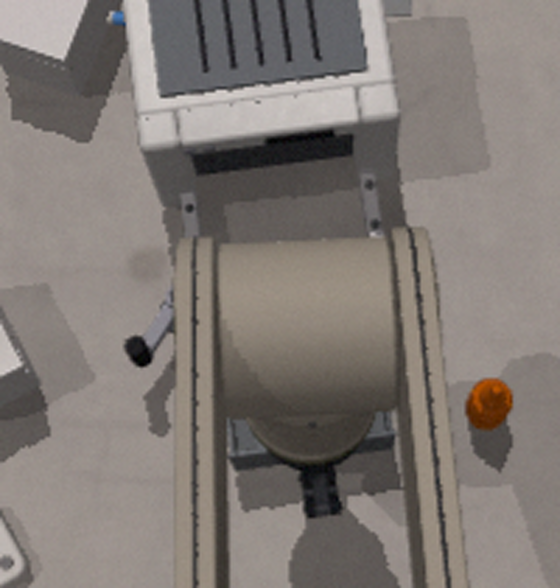

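Forces are moderate (about 6 N of push) and the tray is aligned. I'll continue into the mouth with fewer, larger rows to limit the pitch creep under load.

Emit:
carry_out --pt "8 0 0 0" --pt "12 0 0 0" --pt "12 0 0 0" --pt "10 0 0 0" --pt "5 0 0 0"

```text
time_s: 16.6
tool_pos: [0.5833, 0.1121, 0.053]
ee_rot: [[0.986, 0.165, -0.038], [0.165, -0.986, 0.009], [-0.036, -0.015, -0.999]]
wrist_force: [-6.1, 0.0, 4.1]
finger_gap: 0.035
```

```bash
python3 -c "
from h import *
where(-48,0,50)
grab('wrist','w14.png');print(r.read_state()['ee_rot'].round(3))
"
```

```text
t 16.6 stainer xyz [-142.     1.2] 53.0 toolyaw 9.53 F [-6.1  0.   4.1] Fst [-6.  1.] gap 0.035 q [ 0.1   0.32  1.64  0.01  1.21 -0.07]
tool delta [94.   1.2 -0.4] turn to 9.5: 0.0
[[ 0.986  0.165 -0.037]
 [ 0.165 -0.986  0.009]
 [-0.035 -0.015 -0.999]]
```

View pics/w14.png

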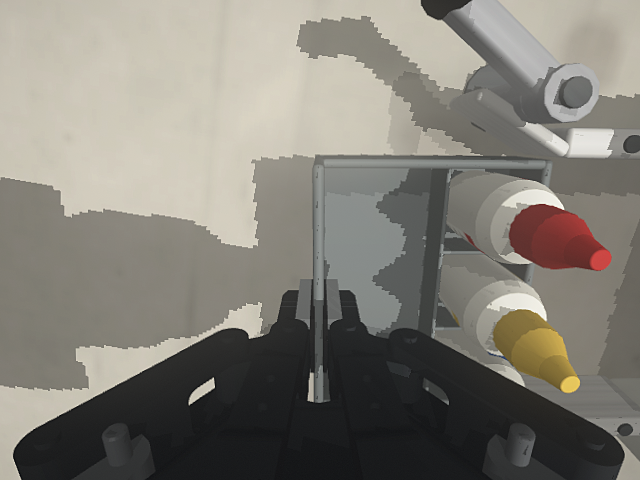

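The tray nose is just at the rails. Its left wall (row 156) lines up almost exactly with the rail's inner edge (row 158), so I'll shift about 2 mm right as it goes in.

Emit:
carry_out --pt "5 1 0 0" --pt "8 1 0 0" --pt "10 0.5 0 0" --pt "8 0 0 0" --pt "4 0 0 0"

```text
time_s: 17.07
tool_pos: [0.616, 0.1156, 0.0535]
ee_rot: [[0.985, 0.165, -0.045], [0.166, -0.986, 0.009], [-0.043, -0.016, -0.999]]
wrist_force: [-7.3, -1.0, 6.7]
finger_gap: 0.036
```

```bash
python3 -c "
from h import *
where(-48,0,50)
grab('wrist','w15.png');print(r.read_state()['ee_rot'].round(3))
"
```

```text
t 17.07 stainer xyz [-109.2   -0.8] 53.5 toolyaw 9.56 F [-7.3 -1.   6.7] Fst [-7.4  0.2] gap 0.036 q [ 0.1   0.41  1.53  0.01  1.24 -0.07]
tool delta [61.3 -0.7  0.9] turn to 9.5: 0.001
[[ 0.985  0.165 -0.044]
 [ 0.166 -0.986  0.009]
 [-0.042 -0.016 -0.999]]
```

View pics/w15.png

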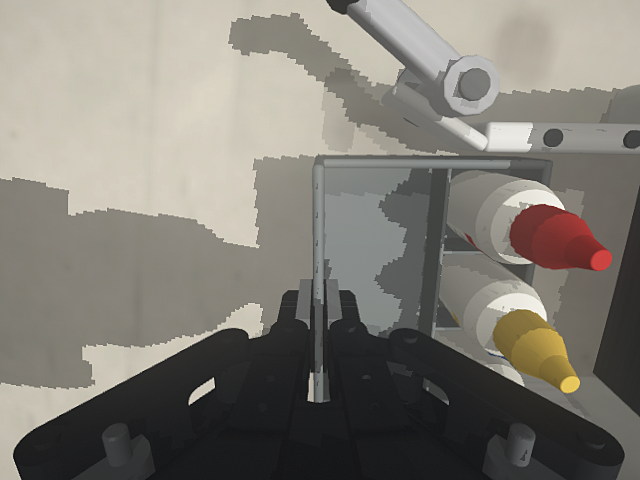

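The tray is between the rails with a small gap on the left. I'll continue.

Emit:
carry_out --pt "8 0 0 0" --pt "11 0 0 0" --pt "10 0 0 0" --pt "6 0 0 0" --pt "3 0 0 0"

```text
time_s: 17.53
tool_pos: [0.6514, 0.1216, 0.0544]
ee_rot: [[0.985, 0.165, -0.052], [0.166, -0.986, 0.007], [-0.05, -0.016, -0.999]]
wrist_force: [-7.4, -0.5, 4.0]
finger_gap: 0.035
```

```bash
python3 -c "
from h import *
where(-48,0,50)
grab('wrist','w16.png');print(r.read_state()['ee_rot'].round(3))
"
```

```text
t 17.53 stainer xyz [-73.2  -0.7] 54.4 toolyaw 9.56 F [-7.4 -0.5  4. ] Fst [-7.4  0.7] gap 0.035 q [ 0.1   0.5   1.41  0.01  1.28 -0.07]
tool delta [25.4 -0.6  3.1] turn to 9.5: 0.001
[[ 0.985  0.165 -0.051]
 [ 0.166 -0.986  0.007]
 [-0.05  -0.016 -0.999]]
```

View pics/w16.png

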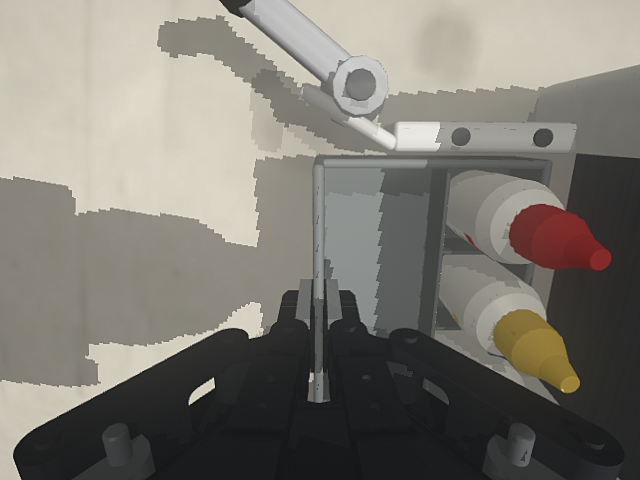

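Emit:
carry_out --pt "6 0 0 0" --pt "8 0 0 0" --pt "6 0 0 0" --pt "4 0 0 0"

```text
time_s: 17.92
tool_pos: [0.6728, 0.1253, 0.0547]
ee_rot: [[0.985, 0.165, -0.058], [0.166, -0.986, 0.006], [-0.056, -0.016, -0.998]]
wrist_force: [-7.4, -0.9, 5.5]
finger_gap: 0.031
```

```bash
python3 -c "
from h import *
where(-48,0,50)
grab('wrist','w17.png');print(r.read_state()['ee_rot'].round(3))
"
```

```text
t 17.92 stainer xyz [-51.5  -0.6] 54.7 toolyaw 9.57 F [-7.4 -0.9  5.5] Fst [-7.5  0.3] gap 0.031 q [ 0.1   0.56  1.33  0.01  1.31 -0.07]
tool delta [ 3.8 -0.5  4.5] turn to 9.5: 0.001
[[ 0.985  0.165 -0.057]
 [ 0.166 -0.986  0.006]
 [-0.055 -0.016 -0.998]]
```

View pics/w17.png

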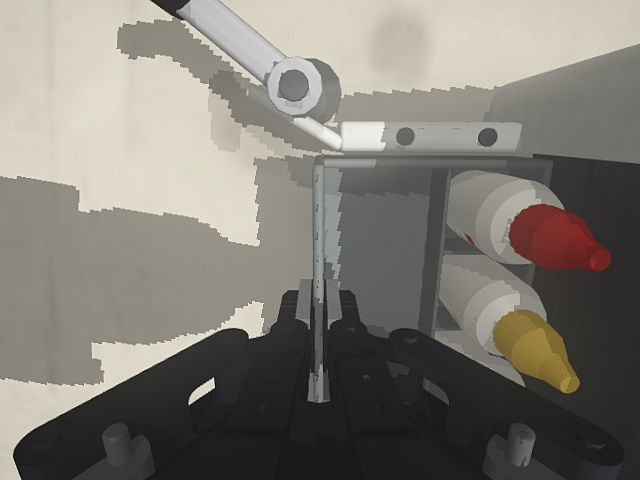

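By the picture about 5 to 8 mm remain: the plate is at column 320 and the rail starts at column 341. I'll push gently until I feel the stop.

Emit:
carry_out --pt "4 0 0 0" --pt "4 0 0 0"

```text
time_s: 18.13
tool_pos: [0.6791, 0.1264, 0.0548]
ee_rot: [[0.984, 0.165, -0.062], [0.166, -0.986, 0.006], [-0.06, -0.016, -0.998]]
wrist_force: [-29.9, -4.8, 15.1]
finger_gap: 0.037
```

Emit:
carry_out --pt "4 0 0 0" --pt "2 0 0 0"

```text
time_s: 18.3
tool_pos: [0.679, 0.1264, 0.0548]
ee_rot: [[0.983, 0.165, -0.076], [0.166, -0.986, 0.003], [-0.074, -0.016, -0.997]]
wrist_force: [-10.8, -1.8, 10.2]
finger_gap: 0.031
```

```bash
python3 -c "
from h import *
where(-48,0,50)
grab('wrist','w18.png');print(r.read_state()['ee_rot'].round(3))
"
```

```text
t 18.3 stainer xyz [-45.2  -0.6] 54.8 toolyaw 9.59 F [-10.8  -1.8  10.2] Fst [-11.   0.] gap 0.031 q [ 0.1   0.59  1.29  0.01  1.34 -0.07]
tool delta [-2.4 -0.5  5. ] turn to 9.5: 0.002
[[ 0.983  0.165 -0.076]
 [ 0.166 -0.986  0.003]
 [-0.074 -0.016 -0.997]]
```

View pics/w18.png

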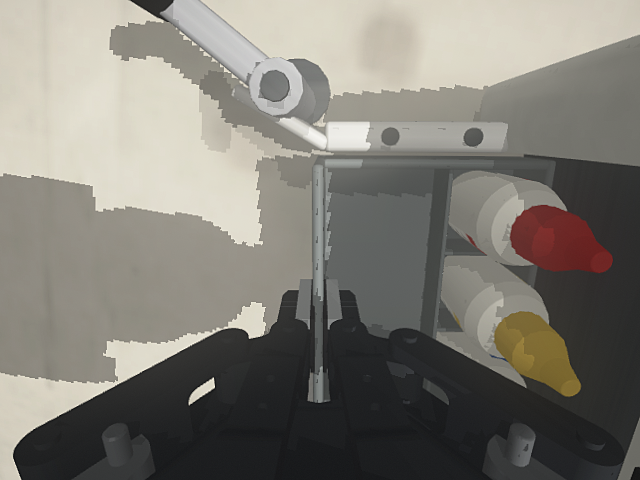

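The back stop is met: force peaked at about 30 N and the plate's inner face is at the rail's start. I'll open the jaws.

Emit:
carry_out --pt "0 0 0 0" --pt "0 0 0 0" --pt "0 0 0 0" --pt "0 0 0 0" --gripper 24

```text
time_s: 18.68
tool_pos: [0.679, 0.1263, 0.0547]
ee_rot: [[0.983, 0.165, -0.075], [0.166, -0.986, 0.003], [-0.073, -0.016, -0.997]]
wrist_force: [1.1, -0.2, -0.3]
finger_gap: 0.281
```

```bash
python3 -c "
from h import *
where(-48,0,50)
grab('wrist','w19.png');print(r.read_state()['ee_rot'].round(3))
"
```

```text
t 18.68 stainer xyz [-45.3  -0.6] 54.7 toolyaw 9.58 F [ 1.1 -0.2 -0.3] Fst [ 1.  -0.4] gap 0.281 q [ 0.1   0.59  1.29  0.01  1.34 -0.07]
tool delta [-2.4 -0.6  4.9] turn to 9.5: 0.001
[[ 0.983  0.165 -0.075]
 [ 0.166 -0.986  0.003]
 [-0.073 -0.016 -0.997]]
```

View pics/w19.png

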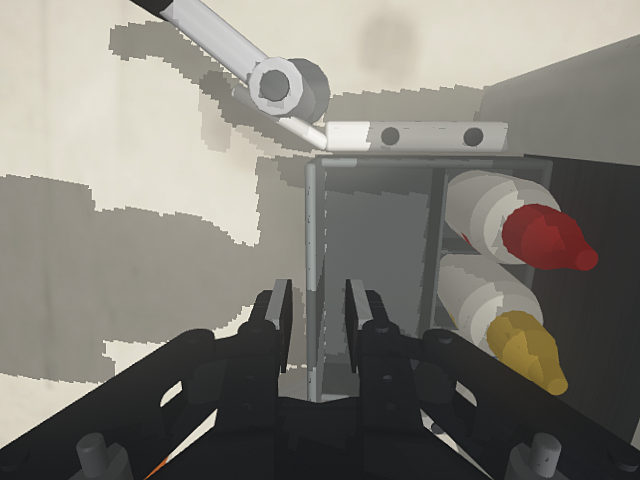

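```bash
python3 -c "
from h import *
f=dict(np.load('wrist.npz'))
cv2.imwrite('pics/w19z.png',cv2.resize(f['color'][110:310,250:520,::-1],None,fx=2.9,fy=2.9,interpolation=cv2.INTER_CUBIC))
X=pts(f);S=np.dstack([(X[...,:2]*1000-O)@Rs,X[...,2]*1000])
for v in (175,200,230,260):
  print(v,[ (u,*S[v,u].round(1)) for u in range(300,332,2)])
for v in (132,140): print(v,[ (u,*S[v,u].round(1)) for u in range(318,345,3)])
"
```

```text
175 [(300, np.float64(-58.4), np.float64(51.4), np.float64(-0.2)), (302, np.float64(-57.5), np.float64(51.3), np.float64(-0.8)), (304, np.float64(-56.5), np.float64(51.3), np.float64(-1.5)), (306, np.float64(-48.9), np.float64(57.9), np.float64(59.5)), (308, np.float64(-48.2), np.float64(57.9), np.float64(59.4)), (310, np.float64(-47.5), np.float64(58.0), np.float64(59.8)), (312, np.float64(-46.8), np.float64(58.0), np.float64(59.8)), (314, np.float64(-46.2), np.float64(57.9), np.float64(59.1)), (316, np.float64(-45.5), np.float64(57.8), np.float64(58.6)), (318, np.float64(-45.6), np.float64(56.8), np.float64(48.5)), (320, np.float64(-45.6), np.float64(55.5), np.float64(37.1)), (322, np.float64(-45.6), np.float64(54.2), np.float64(24.5)), (324, np.float64(-45.6), np.float64(52.4), np.float64(8.4)), (326, np.float64(-44.9), np.float64(51.8), np.float64(2.5)), (328, np.float64(-43.8), np.float64(51.9), np.float64(3.5)), (330, np.float64(-42.9), np.float64(51.9), np.float64(3.1))]
200 [(300, np.float64(-58.8), np.float64(38.1), np.float64(-1.8)), (302, np.float64(-57.5), np.float64(38.4
[... 3287 characters left out ...]
oat64(35.9)), (339, np.float64(-38.2), np.float64(72.4), np.float64(36.3)), (342, np.float64(-37.0), np.float64(72.4), np.float64(35.9))]
140 [(318, np.float64(-46.5), np.float64(69.3), np.float64(35.7)), (321, np.float64(-45.2), np.float64(69.3), np.float64(37.0)), (324, np.float64(-44.1), np.float64(69.3), np.float64(36.3)), (327, np.float64(-42.9), np.float64(69.3), np.float64(36.7)), (330, np.float64(-41.7), np.float64(69.3), np.float64(36.0)), (333, np.float64(-40.5), np.float64(69.3), np.float64(37.1)), (336, np.float64(-39.3), np.float64(69.3), np.float64(35.3)), (339, np.float64(-38.1), np.float64(69.3), np.float64(36.5)), (342, np.float64(-36.9), np.float64(69.3), np.float64(35.0))]
```

View pics/w19z.png

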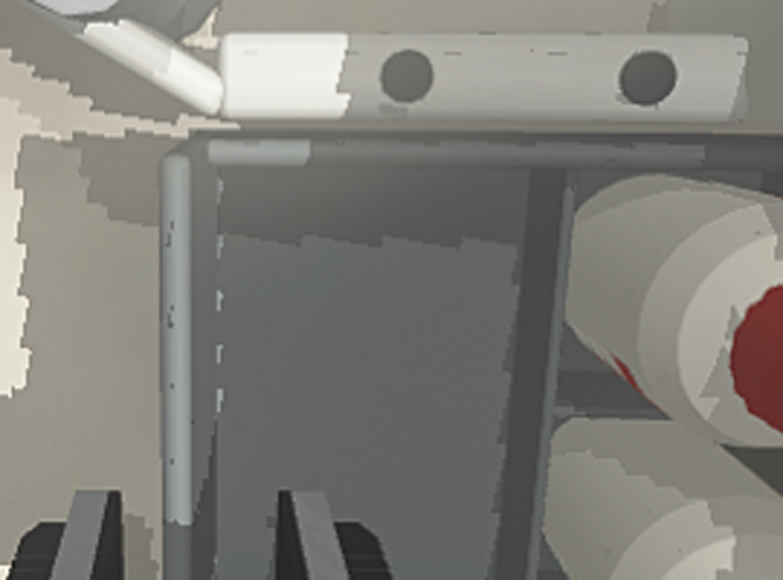

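The depth reading shows the tray level and square, with the plate at x −49.2 to −45.5, but about 2.5 mm short against the rail start. The pitched grip made the nose touch the stop first. I'll lift out, correct the tool tilt, then push the level tray fully home.

Emit:
carry_out --pt "-1 0 -15 0" --pt "-3 0 -25 0" --pt "-5 0 -40 0" --pt "-5 0 -40 0" --pt "0 0 0 0" --pt "0 0 0 0" --pt "0 0 0 0"

```text
time_s: 19.32
tool_pos: [0.6741, 0.1234, 0.185]
ee_rot: [[0.984, 0.165, -0.073], [0.166, -0.986, 0.004], [-0.072, -0.016, -0.997]]
wrist_force: [0.8, -0.7, 0.1]
finger_gap: 0.279
```

```bash
python3 -c "
from h import *
where(-80,0,170)
print(r.read_state()['ee_rot'].round(3))
"
```

```text
t 19.32 stainer xyz [-50.6  -2.7] 185.0 toolyaw 9.57 F [ 0.8 -0.7  0.1] Fst [ 0.7 -0.8] gap 0.279 q [ 0.1   0.46  1.21  0.01  1.54 -0.07]
tool delta [-28.3  -2.5  17.1] turn to 9.5: 0.001
[[ 0.984  0.165 -0.073]
 [ 0.166 -0.986  0.004]
 [-0.072 -0.016 -0.997]]
```

Emit:
carry_out --pt "-40 0 0 0" --pt "-40 0 0 0" --pt "-40 0 0 0" --pt "0 0 0 0" --pt "0 0 0 0" --gripper 0

```text
time_s: 19.73
tool_pos: [0.5451, 0.1021, 0.1783]
ee_rot: [[0.982, 0.165, -0.097], [0.166, -0.986, 0.002], [-0.095, -0.018, -0.995]]
wrist_force: [1.1, 0.4, 0.5]
finger_gap: -0.003
```

Emit:
carry_out --pt "0 0 40 0" --pt "0 0 0 0" --pt "0 0 0 0" --pt "0 0 -40 0" --pt "0 0 -40 0" --pt "0 0 0 0" --pt "0 0 0 0"

```text
time_s: 20.32
tool_pos: [0.5501, 0.1023, 0.2225]
ee_rot: [[0.981, 0.165, -0.101], [0.166, -0.986, 0.001], [-0.099, -0.018, -0.995]]
wrist_force: [-0.5, 0.3, -0.8]
finger_gap: 0.003
```

Emit:
carry_out --pt "0 0 10 0" --pt "0 0 16 0" --pt "0 0 16 0" --pt "0 0 10 0" --pt "0 0 5 0" --pt "0 0 2 0"

```text
time_s: 20.82
tool_pos: [0.5496, 0.1029, 0.165]
ee_rot: [[0.982, 0.165, -0.091], [0.166, -0.986, 0.002], [-0.089, -0.017, -0.996]]
wrist_force: [-1.4, 0.7, 1.5]
finger_gap: 0.002
```

Emit:
carry_out --pt "-10 0 0 0" --pt "-16 0 0 0" --pt "-16 0 0 0" --pt "-16 0 0 0" --pt "-12 0 0 0" --pt "-8 0 0 0" --pt "-4 0 0 0" --pt "-2 0 0 0"

```text
time_s: 21.48
tool_pos: [0.4636, 0.0884, 0.1709]
ee_rot: [[0.982, 0.165, -0.094], [0.166, -0.986, 0.002], [-0.093, -0.017, -0.996]]
wrist_force: [0.9, 0.7, -0.4]
finger_gap: 0.004
```

Emit:
carry_out --pt "40 0 0 0" --pt "40 0 0 0" --pt "40 0 0 0" --pt "0 0 0 0" --pt "0 0 0 0"

```text
time_s: 21.9
tool_pos: [0.5807, 0.1088, 0.1517]
ee_rot: [[0.981, 0.164, -0.105], [0.165, -0.986, 0.001], [-0.103, -0.018, -0.994]]
wrist_force: [-0.9, 0.0, 0.5]
finger_gap: -0.004
```

Emit:
carry_out --pt "0 0 -16 0" --pt "0 0 -16 0" --pt "0 0 -16 0" --pt "0 0 -16 0" --pt "0 0 -16 0" --pt "0 0 -16 0" --pt "0 0 -16 0" --pt "0 0 -16 0"

```text
time_s: 22.57
tool_pos: [0.5895, 0.108, 0.2799]
ee_rot: [[0.98, 0.164, -0.114], [0.165, -0.986, 0.0], [-0.113, -0.019, -0.993]]
wrist_force: [-0.2, -0.2, -0.8]
finger_gap: 0.003
```

Emit:
carry_out --pt "0 0 10 0" --pt "0 0 20 0" --pt "0 0 30 0" --pt "0 0 30 0" --pt "0 0 20 0" --pt "0 0 10 0" --pt "0 0 5 0" --pt "0 0 2 0"

```text
time_s: 23.23
tool_pos: [0.5785, 0.1081, 0.1633]
ee_rot: [[0.982, 0.165, -0.089], [0.165, -0.986, 0.002], [-0.087, -0.017, -0.996]]
wrist_force: [-0.1, -0.2, 0.4]
finger_gap: -0.002
```

Emit:
carry_out --pt "0 0 -10 0" --pt "0 0 -20 0" --pt "0 0 -30 0" --pt "0 0 -30 0" --pt "0 0 -20 0" --pt "0 0 -16 0"

```text
time_s: 23.73
tool_pos: [0.5891, 0.1077, 0.2991]
ee_rot: [[0.982, 0.165, -0.089], [0.165, -0.986, 0.002], [-0.088, -0.017, -0.996]]
wrist_force: [0.2, 0.1, -0.4]
finger_gap: 0.002
```

Emit:
carry_out --pt "0 0 10 0" --pt "0 0 20 0" --pt "0 0 30 0" --pt "0 0 30 0" --pt "0 0 20 0" --pt "0 0 10 0" --pt "0 0 5 0" --pt "0 0 2 0"

```text
time_s: 24.4
tool_pos: [0.5921, 0.1091, 0.1979]
ee_rot: [[0.985, 0.165, -0.046], [0.165, -0.986, 0.006], [-0.044, -0.014, -0.999]]
wrist_force: [-0.3, -0.4, 0.2]
finger_gap: 0.003
```

Emit:
carry_out --pt "0 0 -16 0" --pt "0 0 -16 0" --pt "0 0 -16 0" --pt "0 0 -16 0" --pt "0 0 -16 0" --pt "0 0 -16 0" --pt "0 0 -16 0" --pt "0 0 -16 0"

```text
time_s: 25.07
tool_pos: [0.5995, 0.1083, 0.3403]
ee_rot: [[0.986, 0.165, -0.039], [0.165, -0.986, 0.007], [-0.037, -0.013, -0.999]]
wrist_force: [-0.2, 0.2, 0.2]
finger_gap: -0.001
```

Emit:
carry_out --pt "0 0 10 0" --pt "0 0 20 0" --pt "0 0 30 0" --pt "0 0 30 0" --pt "0 0 20 0" --pt "0 0 10 0" --pt "0 0 5 0" --pt "0 0 2 0"

```text
time_s: 25.73
tool_pos: [0.6057, 0.11, 0.2332]
ee_rot: [[0.986, 0.165, -0.002], [0.165, -0.986, 0.01], [-0.0, -0.01, -1.0]]
wrist_force: [-0.0, 1.2, 0.4]
finger_gap: 0.004
```

Emit:
carry_out --pt "0 0 -16 0" --pt "0 0 -16 0" --pt "0 0 -16 0" --pt "0 0 -12 0"

```text
time_s: 26.07
tool_pos: [0.6055, 0.1093, 0.296]
ee_rot: [[0.986, 0.165, -0.004], [0.165, -0.986, 0.01], [-0.002, -0.01, -1.0]]
wrist_force: [0.5, -0.1, 0.3]
finger_gap: 0.004
```

Emit:
carry_out --pt "0 0 10 0" --pt "0 0 20 0" --pt "0 0 24 0" --pt "0 0 24 0" --pt "0 0 20 0" --pt "0 0 10 0" --pt "0 0 5 0" --pt "0 0 2 0"

```text
time_s: 26.73
tool_pos: [0.615, 0.1113, 0.1946]
ee_rot: [[0.986, 0.165, 0.024], [0.165, -0.986, 0.012], [0.026, -0.008, -1.0]]
wrist_force: [0.4, 0.2, 0.2]
finger_gap: -0.001
```

```bash
python3 -c "
from h import *
where(-85,0,40)
print(r.read_state()['ee_rot'].round(3))
grab('wrist','w20.png')
"
```

```text
t 26.73 stainer xyz [-110.8   -4.9] 194.6 toolyaw 9.51 F [0.4 0.2 0.2] Fst [0.4 0.1] gap -0.001 q [ 0.09  0.2   1.51  0.01  1.4  -0.08]
tool delta [ 21.9  -3.6 155.3] turn to 9.5: 0.0
[[ 0.986  0.165  0.024]
 [ 0.165 -0.986  0.012]
 [ 0.026 -0.008 -1.   ]]
```

View pics/w20.png

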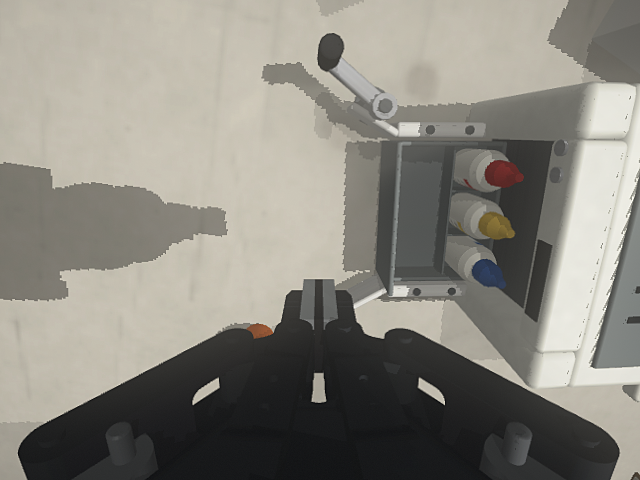

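The tray sits in the bay with all three bottles upright, and the latch is still open. I'll descend behind the plate with the fingers shut and fingertips low.

Emit:
carry_out --pt "4 -1 15 0" --pt "6 -1 25 0" --pt "6 -1 25 0" --pt "4 -1 25 0" --pt "2 0 25 0" --pt "0 0 20 0" --pt "0 0 10 0" --pt "0 0 4 0"

```text
time_s: 27.45
tool_pos: [0.6518, 0.1228, 0.049]
ee_rot: [[0.985, 0.165, 0.045], [0.165, -0.986, 0.015], [0.047, -0.007, -0.999]]
wrist_force: [-0.5, -0.4, -0.0]
finger_gap: -0.0
```

```bash
python3 -c "
from h import *
where(-85,0,34)
print(r.read_state()['ee_rot'].round(3))
"
```

```text
t 27.45 stainer xyz [-72.7   0.4] 49.0 toolyaw 9.5 F [-0.5 -0.4 -0. ] Fst [-0.6 -0.4] gap -0.0 q [ 0.1   0.43  1.52  0.01  1.15 -0.07]
tool delta [-13.    0.5  14.4] turn to 9.5: -0.0
[[ 0.985  0.165  0.045]
 [ 0.165 -0.986  0.015]
 [ 0.047 -0.007 -0.999]]
```

Emit:
carry_out --pt "-2 0 8 0" --pt "0 0 6 0" --pt "0 0 1 0"

```text
time_s: 27.7
tool_pos: [0.6518, 0.1229, 0.0344]
ee_rot: [[0.985, 0.165, 0.048], [0.165, -0.986, 0.015], [0.05, -0.007, -0.999]]
wrist_force: [-3.4, -0.4, 4.3]
finger_gap: -0.0
```

Emit:
carry_out --pt "3 0 0 0" --pt "4 0 0 0" --pt "4 0 0 0" --pt "3 0 0 0"

```text
time_s: 28.03
tool_pos: [0.6539, 0.1233, 0.0354]
ee_rot: [[0.986, 0.166, 0.02], [0.166, -0.986, 0.01], [0.022, -0.007, -1.0]]
wrist_force: [-19.2, -4.0, 11.2]
finger_gap: -0.003
```

```bash
python3 -c "
from h import *
where(-60,0,34)
print(r.read_state()['ee_rot'].round(3))
"
```

```text
t 28.03 stainer xyz [-70.5   0.5] 35.4 toolyaw 9.54 F [-19.2  -4.   11.2] Fst [-19.6  -0.8] gap -0.003 q [ 0.11  0.47  1.49  0.01  1.16 -0.06]
tool delta [10.4  0.5  1.6] turn to 9.5: 0.001
[[ 0.986  0.166  0.02 ]
 [ 0.166 -0.986  0.01 ]
 [ 0.022 -0.007 -1.   ]]
```

Emit:
carry_out --pt "4 0 0 0" --pt "4 0 0 0"

```text
time_s: 28.2
tool_pos: [0.6537, 0.1232, 0.0357]
ee_rot: [[0.986, 0.166, 0.001], [0.166, -0.986, 0.007], [0.002, -0.007, -1.0]]
wrist_force: [-28.7, -5.5, 16.2]
finger_gap: -0.003
```

```bash
python3 -c "
from h import *
where(-60,0,34)
print(r.read_state()['ee_rot'].round(3))
f=grab('wrist','w21.png')
cv2.imwrite('pics/w21z.png',cv2.resize(f['color'][110:310,250:520,::-1],None,fx=2.9,fy=2.9,interpolation=cv2.INTER_CUBIC))
X=pts(f);S=np.dstack([(X[...,:2]*1000-O)@Rs,X[...,2]*1000])
for v in (175,200,230,260):
  q=S[v]; m=(q[:,2]>55)&(q[:,2]<64)&(abs(q[:,0]+48)<12); print(v,q[m][:,0].min().round(1),q[m][:,0].max().round(1),q[m][:,1].mean().round(1))
m=(S[...,2]>33)&(S[...,2]<39)&(abs(S[...,1]-70)<4)&(S[...,0]<10);print('rail x min',np.percentile(S[...,0][m],[0,1,3]))
for v in range(100,160,6):
  q=S[v]; m=(q[:,2]>33)&(q[:,2]<39)&(q[:,0]<20); 
  if m.any():print(v,q[m][0].round(1),q[m][-1].round(1))
"
```

```text
t 28.2 stainer xyz [-70.7   0.5] 35.7 toolyaw 9.57 F [-28.7  -5.5  16.2] Fst [-29.2  -0.7] gap -0.003 q [ 0.11  0.48  1.47  0.01  1.19 -0.06]
tool delta [10.7  0.5  1.7] turn to 9.5: 0.001
[[ 0.986  0.166  0.001]
 [ 0.166 -0.986  0.007]
 [ 0.002 -0.007 -1.   ]]
175 -47.8 -44.8 61.4
200 -48.3 -44.7 54.1
230 -48.3 -44.5 45.0
260 -48.2 -44.1 35.4
rail x min [-59.78896895 -56.30845298 -53.32715169]
100 [-77.4  83.9  34. ] [-67.9  83.7  36.2]
106 [-74.   81.9  33.9] [-66.3  81.7  38.1]
112 [-70.6  80.   33.3] [-64.9  79.8  36.9]
118 [-66.8  78.   34.9] [-55.5  78.   34.5]
124 [-64.   76.   34.2] [19.4 76.9 34.8]
130 [-60.5  74.   34.2] [19.4 74.9 36.3]
136 [-56.9  72.   33.7] [19.6 72.9 36.6]
142 [-53.4  70.   34.2] [19.6 70.8 36.2]
148 [-49.3  68.   35.4] [19.6 68.7 35.8]
154 [-45.   65.9  33.5] [19.6 66.6 35.8]
```

View pics/w21.png

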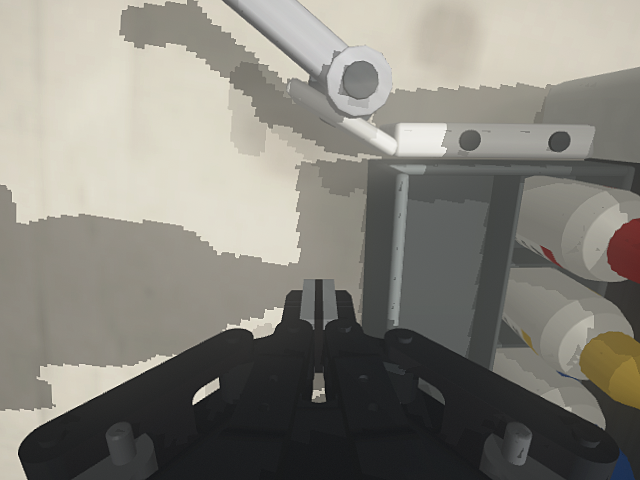

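Firm stop at 29 N, and the plate advanced 0.9 mm and no further. After the 2 mm frame offset seen at the latch post, the plate reads −50.2 to −46.4, so the tray is home. I'll back off and lift.

Emit:
carry_out --pt "-5 0 0 0" --pt "-8 0 -10 0" --pt "-8 0 -30 0" --pt "-5 0 -35 0" --pt "-10 0 -35 0" --pt "-15 0 -30 0" --pt "-15 0 -10 0" --pt "0 0 0 0"

```text
time_s: 28.92
tool_pos: [0.5868, 0.1106, 0.1983]
ee_rot: [[0.986, 0.166, 0.005], [0.166, -0.986, 0.007], [0.006, -0.006, -1.0]]
wrist_force: [1.2, -0.5, -0.4]
finger_gap: -0.001
```

```bash
python3 -c "
from h import *
where()
print(r.read_state()['ee_rot'].round(3))
f=grab('wrist','w22.png');g=grab('top','t22.png')
for n,f in(('w',f),('t',g)):
  X=pts(f);S=np.dstack([(X[...,:2]*1000-O)@Rs,X[...,2]*1000]); hsv=cv2.cvtColor(f['color'],cv2.COLOR_RGB2HSV)
  k=(S[...,2]>62)&(S[...,2]<92)&(hsv[...,2]<70)&(abs(S[...,0]+85)<55)&(abs(S[...,1]-110)<45)
  print(n,k.sum(),np.mean(S[k],0) if k.any() else 0)
  t=k&(S[...,2]>83); print(t.sum(),S[t].mean(0) if t.any() else 0, cv2.minEnclosingCircle(S[t][:,:2].astype(np.float32)) if t.any() else 0)
"
```

```text
t 28.92 stainer xyz [-138.7   -0.9] 198.3 toolyaw 9.55 F [ 1.2 -0.5 -0.4] Fst [ 1.1 -0.7] gap -0.001 q [ 0.1   0.15  1.57  0.01  1.42 -0.07]
[[ 0.986  0.166  0.005]
 [ 0.166 -0.986  0.007]
 [ 0.006 -0.006 -1.   ]]
w 419 [-102.1230557   116.25454764   80.5406867 ]
257 [-100.83904151  117.60514183   85.27469312] ((-100.13949584960938, 118.86935424804688), 7.8252668380737305)
t 5 [-98.80109232 123.71411508  82.08512824]
1 [-97.2368808  123.25186116  84.22119292] ((-97.23687744140625, 123.25186157226562), 9.999999747378752e-05)
```

View pics/w22.png

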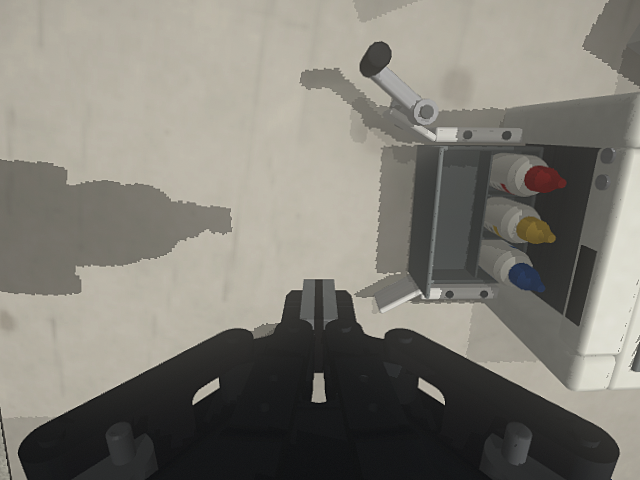

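The bay looks right. The knob is at stainer (−100, 118) by depth, so the latch is at about 2.25 rad. I'll go round to its far side and push it closed.

Emit:
carry_out --pt "8 -15 0 0" --pt "12 -28 0 0" --pt "12 -28 0 0" --pt "12 -28 0 0" --pt "8 -20 0 0" --pt "5 -12 0 0" --pt "2 -8 0 0" --pt "0 -4 0 0"

```text
time_s: 29.68
tool_pos: [0.6241, 0.266, 0.1818]
ee_rot: [[0.987, 0.161, -0.009], [0.161, -0.987, 0.002], [-0.009, -0.004, -1.0]]
wrist_force: [0.9, 0.2, -0.3]
finger_gap: -0.001
```

```bash
python3 -c "
from h import *
where(-79,143,80)
print(r.read_state()['ee_rot'].round(3))
"
```

```text
t 29.68 stainer xyz [-76.3 146.2] 181.8 toolyaw 9.27 F [ 0.9  0.2 -0.3] Fst [0.9 0.1] gap -0.001 q [0.32 0.38 1.32 0.01 1.45 0.16]
tool delta [ -1.8   3.6 101.8] turn to 9.5: -0.004
[[ 0.987  0.161 -0.009]
 [ 0.161 -0.987  0.002]
 [-0.009 -0.004 -1.   ]]
```

Emit:
carry_out --pt "0 0 15 0" --pt "0 0 25 0" --pt "0 0 25 0" --pt "0 0 20 0" --pt "0 0 10 0" --pt "0 0 4 0"

```text
time_s: 30.18
tool_pos: [0.6231, 0.2648, 0.0752]
ee_rot: [[0.987, 0.161, -0.012], [0.161, -0.987, 0.001], [-0.011, -0.003, -1.0]]
wrist_force: [0.0, -0.6, -0.2]
finger_gap: 0.001
```

```bash
python3 -c "
from h import *
where(-98,125,80)
print(r.read_state()['ee_rot'].round(3))
grab('wrist','w23.png')
"
```

```text
t 30.18 stainer xyz [-77.5 145.1] 75.2 toolyaw 9.24 F [ 0.  -0.6 -0.2] Fst [-0.1 -0.6] gap 0.001 q [0.32 0.48 1.4  0.   1.28 0.16]
tool delta [-20.4  20.2  -4.7] turn to 9.5: -0.004
[[ 0.987  0.161 -0.012]
 [ 0.161 -0.987  0.001]
 [-0.011 -0.003 -1.   ]]
```

View pics/w23.png

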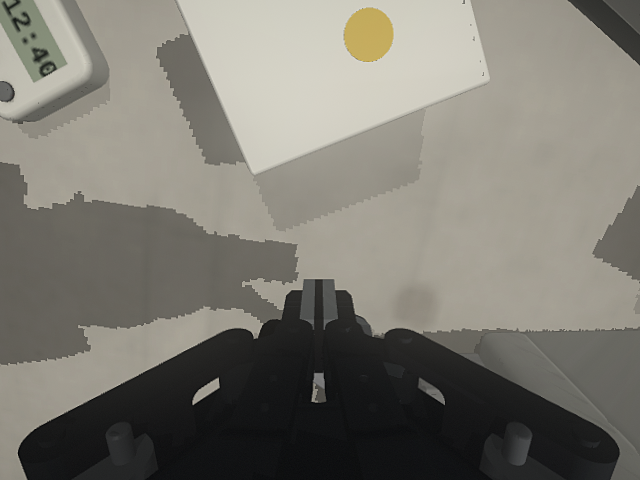

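Emit:
carry_out --pt "-7 7 -5 0" --pt "-7 7 0 0" --pt "-6 7 0 0" --pt "-5 8 0 0" --pt "-5 8 0 0" --pt "-4 8 0 0" --pt "-1 8 0 0" --pt "-1 6 0 0"

```text
time_s: 30.9
tool_pos: [0.5985, 0.1977, 0.0852]
ee_rot: [[0.987, 0.161, -0.005], [0.161, -0.987, 0.004], [-0.004, -0.005, -1.0]]
wrist_force: [1.4, 3.1, -0.6]
finger_gap: -0.001
```

```bash
python3 -c "
from h import *
where(-114,74,80)
print(r.read_state()['ee_rot'].round(3))
grab('wrist','w24.png')
"
```

```text
t 30.9 stainer xyz [-112.9   83. ] 85.2 toolyaw 9.25 F [ 1.4  3.1 -0.6] Fst [1.9 2.8] gap -0.001 q [0.23 0.34 1.55 0.01 1.25 0.07]
tool delta [-1.1  9.1  5.2] turn to 9.5: -0.004
[[ 0.987  0.161 -0.005]
 [ 0.161 -0.987  0.004]
 [-0.004 -0.005 -1.   ]]
```

View pics/w24.png

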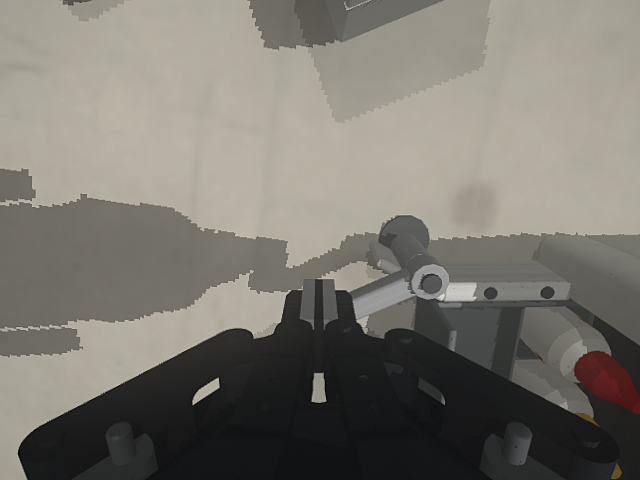

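The latch is swinging back and stands at about 1.2 rad.

Emit:
carry_out --pt "-1 8 2 0" --pt "2 8 1 0" --pt "4 8 0 0" --pt "5 8 0 0" --pt "6 6 0 0" --pt "6 5 0 0"

```text
time_s: 31.45
tool_pos: [0.6285, 0.154, 0.0815]
ee_rot: [[0.987, 0.161, -0.007], [0.161, -0.987, 0.004], [-0.007, -0.005, -1.0]]
wrist_force: [-1.7, 0.5, 0.0]
finger_gap: -0.002
```

```bash
python3 -c "
from h import *
where(-89,38.5,80)
print(r.read_state()['ee_rot'].round(3))
grab('wrist','w25.png')
"
```

```text
t 31.45 stainer xyz [-90.4  35. ] 81.5 toolyaw 9.24 F [-1.7  0.5  0. ] Fst [-1.6  0.8] gap -0.002 q [ 0.16  0.39  1.5   0.01  1.26 -0.  ]
tool delta [ 1.4 -3.5  1.5] turn to 9.5: -0.005
[[ 0.987  0.161 -0.007]
 [ 0.161 -0.987  0.004]
 [-0.007 -0.005 -1.   ]]
```

View pics/w25.png

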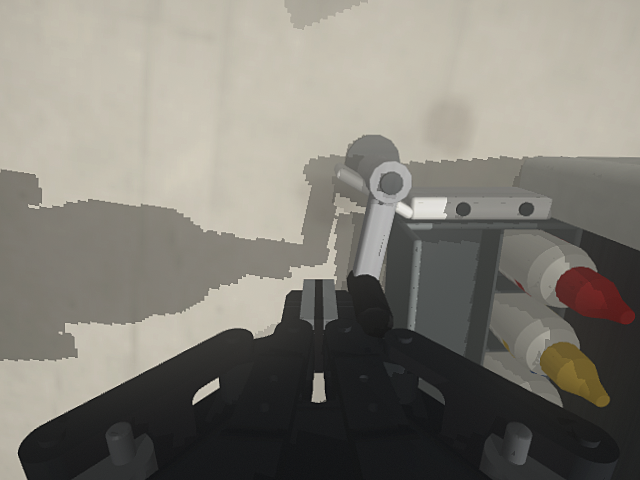

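Almost closed, at about 0.25 rad with the knob at (370,300). Final push.

Emit:
carry_out --pt "5 0 0 0" --pt "5 0 0 0" --pt "3 0 0 0"

```text
time_s: 31.75
tool_pos: [0.6396, 0.1529, 0.0804]
ee_rot: [[0.987, 0.158, -0.018], [0.158, -0.987, 0.0], [-0.018, -0.003, -1.0]]
wrist_force: [-31.4, -5.0, 23.2]
finger_gap: -0.002
```

Emit:
carry_out --pt "3 0 0 0" --pt "2 0 0 0"

```text
time_s: 31.92
tool_pos: [0.6389, 0.1529, 0.081]
ee_rot: [[0.987, 0.159, -0.034], [0.159, -0.987, -0.003], [-0.034, -0.002, -0.999]]
wrist_force: [-14.7, -4.4, 12.3]
finger_gap: 0.002
```

```bash
python3 -c "
from h import *
where(-79,33.5,80)
grab('wrist','w26.png')
"
```

```text
t 31.92 stainer xyz [-80.3  32.2] 81.0 toolyaw 9.15 F [-14.7  -4.4  12.3] Fst [-15.3  -2. ] gap 0.002 q [ 0.16  0.44  1.44  0.    1.3  -0.  ]
tool delta [ 1.4 -1.3  0.9] turn to 9.5: -0.006
```

View pics/w26.png

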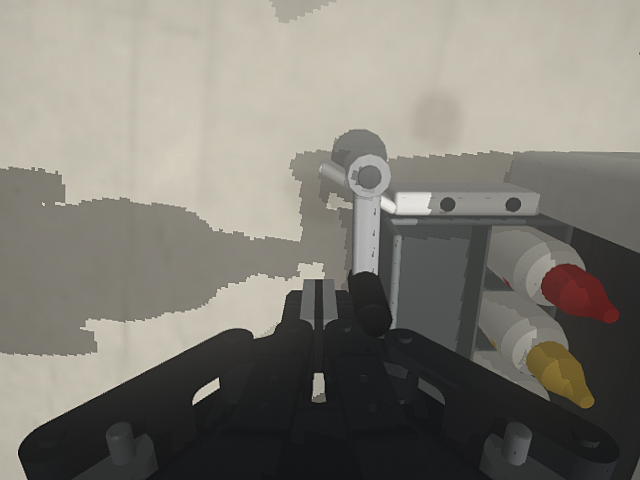

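A hard stop at about 31 N: the latch arm lies straight across in front of the plate. I'll back off, lift and verify.

Emit:
carry_out --pt "-5 0 0 0" --pt "-8 0 0 0" --pt "-8 0 -15 0" --pt "-8 0 -30 0" --pt "-8 0 -35 0" --pt "-10 0 -30 0" --pt "-5 0 -10 0" --pt "0 0 0 0"

```text
time_s: 32.63
tool_pos: [0.588, 0.146, 0.2034]
ee_rot: [[0.986, 0.161, -0.039], [0.161, -0.987, -0.005], [-0.04, -0.001, -0.999]]
wrist_force: [-0.4, -0.2, 0.8]
finger_gap: 0.0
```

```bash
python3 -c "
from h import *
where()
f=grab('wrist','w27.png');g=grab('scene','s27.png')
for n,f in(('w',f),):
  X=pts(f);S=np.dstack([(X[...,:2]*1000-O)@Rs,X[...,2]*1000]); hsv=cv2.cvtColor(f['color'],cv2.COLOR_RGB2HSV)
  k=(S[...,2]>83)&(S[...,2]<92)&(hsv[...,2]<70)&(abs(S[...,0]+65)<30)&(abs(S[...,1]-35)<30)
  print('knob',k.sum(),cv2.minEnclosingCircle(S[k][:,:2].astype(np.float32)))
  a=(S[...,2]>50)&(S[...,2]<57)&(abs(S[...,0]+60)<14)&(abs(S[...,1]-60)<15)
  p=np.polyfit(S[a][:,1],S[a][:,0],1);print('arm',a.sum(),'theta~',np.arctan(p[0]),S[a].mean(0))
  w=(S[...,2]>57)&(S[...,2]<63)&(abs(S[...,0]+47)<6)&(abs(S[...,1])<62)
  p=np.polyfit(S[w][:,1],S[w][:,0],1);print('plate',w.sum(),p,S[w].mean(0),S[w][:,0].min(),S[w][:,0].max(),S[w][:,1].min(),S[w][:,1].max())
  q=(S[...,2]>33)&(S[...,2]<39)&(S[...,0]>-30)&(S[...,0]<15)
  for sg in(1,-1):
    m=q&(sg*S[...,1]>62)&(sg*S[...,1]<82); print('rail',sg,m.sum(),np.percentile(S[m][:,1],[2,98]) if m.any() else 0)
"
```

```text
t 32.63 stainer xyz [-131.7   33.8] 203.4 toolyaw 9.28 F [-0.4 -0.2  0.8] Fst [-0.4 -0.1] gap 0.0 q [ 0.16  0.21  1.49  0.    1.49 -0.  ]
knob 345 ((-59.464839935302734, 35.15135192871094), 7.914172172546387)
arm 623 theta~ -0.09056996533743743 [-58.80842154  59.93611937  53.52041842]
plate 684 [-1.58626238e-03 -4.68385531e+01] [-46.84067966   1.34060515  59.42528627] -48.888738214462734 -44.108677616196935 -61.378560882325765 61.97047179652488
rail 1 810 [65.2510473  76.73657426]
rail -1 556 [-74.02743997 -62.66995934]
```

View pics/w27.png

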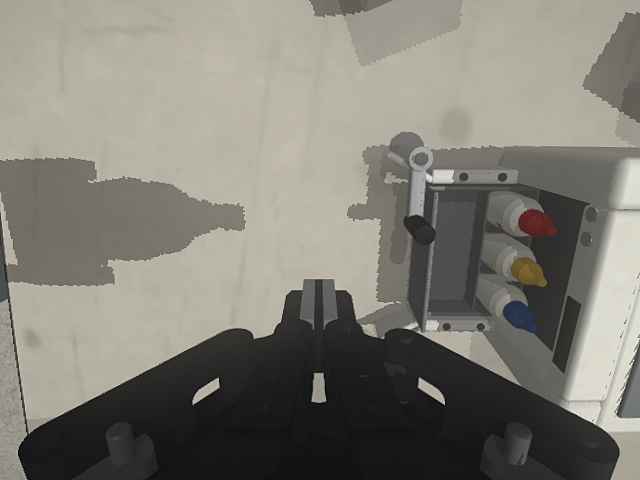

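View pics/s27.png

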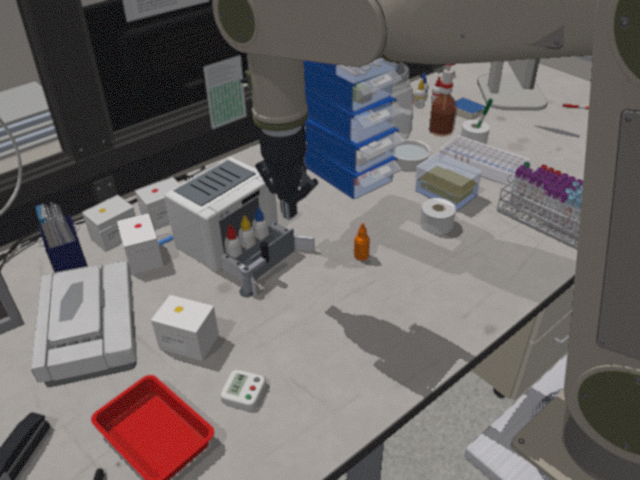

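```bash
python3 -c "
from h import *
f=dict(np.load('wrist.npz'));X=pts(f);S=np.dstack([(X[...,:2]*1000-O)@Rs,X[...,2]*1000])
a=(S[...,2]>48)&(S[...,2]<62)&(abs(S[...,0]+60)<20)&(abs(S[...,1]-88)<14)
print(cv2.minEnclosingCircle(S[a][:,:2].astype(np.float32)))
for y0 in(48,56,64,72):
  a=(S[...,2]>51)&(S[...,2]<57)&(abs(S[...,1]-y0)<2)&(abs(S[...,0]+60)<12);print(y0,np.percentile(S[a][:,0],[5,95]).round(1),a.sum())
g=dict(np.load('top.npz'))
b=pts(f)
s=r.read_state();print(s['time_s'],s['joint_vel'].round(3))
"
```

```text
((-59.76744079589844, 84.23171997070312), 11.745448112487793)
48 [-64.2 -48.4] 80
56 [-64.4 -48.5] 80
64 [-64.7 -54.8] 73
72 [-65.2 -54.4] 87
32.7333 [-0.004  0.038  0.025 -0.001 -0.004 -0.001]
```

```bash
python3 -c "
from h import *
print(r.finish_job())"
```

```text
the job is handed in; nothing more can be done
None
```

The stainer is loaded and the job was handed in at about 33 s. My last checks showed the tray home, the latch closed and the three bottles upright; no verdict is reported.

**What I did:**
- **Latch open:** I pushed the knob with closed fingers to about 2.25 rad.
- **Tray in:** I gripped the tray by its push plate, squared and centred it, and slid it into the bay. It stopped about 2.5 mm short because the tool had pitched slightly. I released it, corrected the tool tilt and pushed the level tray against the back stop at about 29 N. It moved 0.9 mm and no further.
- **Latch closed:** I pushed the knob back until it met its hard stop at about 31 N.

**Last checks:**

| Check | Result |
|---|---|
| Latch angle, from post and knob positions | within 0.01 rad of closed |
| Tray position along the bay, after frame offset | within about 1 mm of home |
| Tray distance from the rails' centre line | about 1 mm |
| Tray skew | about 0.002 rad |
| Bottles | all three upright in their cells |
| Carton, tape roll, timer | look unmoved in the scene view; I did not measure them |
| Robot | clear of everything, fingers about 0.18 m up |

**What disagreed or went wrong:**
- My first stainer frame read 1.5–2 mm too far in x, by the latch post and arm, so I corrected for that. A direct fit to the latch arm gave −0.09 rad, but that fit included the post, so I did not use it.
- On the first descent near the latch, the arm did not go down as commanded and the tool tilted, so the gripper may have brushed the housing. The wrist force read under 3 N whenever I checked.

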